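# Slide the parts box into its storage lane and bolt it in

## Task

With nothing but the fingertips or the outside of the fingers, push the parts box along the cabinet top and down between the two guide rails until it stands against the rubber buffers at the back of the lane; do not let the box touch either rail, and do not lift or tip it. Then push the knob of the barrel bolt towards the lane as far as it goes, so that the bolt shuts the mouth behind the box. Leave the other things on the cabinet where they are.

Things in the scene. Friction and masses are not known exactly. Their poses are not given: they have to be found in the camera images.
- parts_box: Flat dark box with clear lid (stays shut), 122 x 182 x 38 mm, 0.25-0.5 kg, loose, outside the lane's mouth. Origin: centre of underside; long side along its y. Upright walls 2-34 mm high, x -54 to +56 mm, y -90 to +90 mm; lid rim 1 mm farther out in y. A lip on the -x side (towards the robot, within 0.45 rad) sticks out to x = -61 mm at y -20 to +20 mm, 31-37 mm high: above the rails.
- lane: Lane's back stop, fixed aluminium angle 26 mm high with two rubber buffers. Origin on the cabinet top, midway between the rails, in the buffers' faces; y points down the lane to its mouth (robot's left, within 0.16 rad), x away from the robot. Box home: its origin at y = 90 mm here, x = -1 mm if centred, lip on the near side. Box starts near y = 335 mm, up to 31 mm off-centre, 0.25 rad askew.
- near_rail: Rail nearer the robot: aluminium angle 22 mm high, origin and axes as the lane's. Inner face at x = -64 mm from y = 0 to 204 mm; 3 mm thick foot outside it to x = -86 mm. The lane is 128 mm wide, 9 mm to spare on each side of the box's walls; its floor is the cabinet top (z = 0), no step.
- far_rail: Rail farther from the robot: same angle, origin and axes; inner face at x = +64 mm from y = 0 to 184 mm, foot to x = +86 mm. It carries the barrel bolt's base plate and two steel staples, 22 mm high (x = 66 to 132 mm, y = 179 to 205 mm).
- bolt (a joint): Travel of the barrel bolt, a 10 mm round bar sliding level across the lane's mouth, 192 mm from the buffers, 12 mm up. About 0 = drawn back, clear of the lane; 0.032 m = fully shut (end stop), reaching 22 mm into the lane, 7 mm behind a box that is home. It moves along the lane's -x (towards the robot), stays where left, takes 1 to 2 N.
- bolt_knob (a point): Middle of the bolt's upright black knob, 12 mm across, 26 to 51 mm above the cabinet top (this point is 40 mm up). Drawn back it is at x = 106 to 114 mm, y = 192 mm of the lane. It runs between the two staples, 22 mm high; the room above them is free.
- masking_tape: Roll of masking tape lying flat, 104 mm across, 25 mm high, loose, in front of the lane near the cabinet's front edge; origin at the centre of its underside. To be left alone.
- glue_stick: Yellow and red glue stick lying down, 23 x 103 mm, 23 mm high, loose, in front of the lane; origin at the centre of its underside, long side along its y. To be left alone.
- paint_pot: Small white paint pot, 39 mm across, 36 mm high, loose, behind the far rail; origin at the centre of its underside. To be left alone.
- cup: White plastic cup, 76 mm across, 91 mm high, loose, at the left rear of the cabinet top; origin at the centre of its underside. To be left alone.
Mind the look-alikes: they are no part of the job. What is shaped like the parts_box but turquoise is not meant.

How it is judged:
By the outcome, as a careful person would: the job done as asked, in the order asked, and still so for the second after the job is handed in, with the robot touching nothing.
It also fails if it takes over 72 s, if anything falls off the work surface, if the arm or the gripper's body presses on something with over 40 N, if the wrist force passes 120 N, or if a joint passes its speed limit or range.

## Robot

A 6-joint arm with a two-finger parallel gripper is mounted at the origin on a cart in front of the work surface, level with it; the furniture and walls round the work are solid. World frame = base frame: x ahead of the robot, y to its left, z up, the work surface at z = 0. Lengths are in m, angles in rad, forces in N, time in s.
With the tool pointing down it reaches from about 0.25 to 0.725 m from the base axis. Payload 4 kg.
Tool frame: the origin (TCP) lies midway between the tips of the shut fingers; the grasp point (between the pads) lies bot.pinch_z behind it (bot.pinch_z is the distance from the TCP to the grasp point, in m); z points along the fingers, y is the direction in which the jaws open and shut (so a half turn about z gives the same grasp; the last joint's range is limited). The gripper opens to 85 mm and grips with 20 to 120 N. Pads are 22 mm wide; open, the fingers measure 114 mm over their backs; the gripper's body (76 mm by 85 mm) begins 54 mm behind the grasp point. The pads swing forward as they close: fully open they stand 13 mm farther back than shut.
Start: joints at [1.166, 0.241, 0.005, 1.335, 0, 1.571], TCP at [0.197, 0.46, 0.197] pointing down, gripper open.
Joint ranges: [-2.72, 2.72], [-1.05, 1.87], [-1.09, 1.28], [-1.99, 2.15], [-1.42, 1.44], [-3.14, 3.14]. Speed limits (rad/s): [2.79, 2.79, 3.14, 3.14, 3.14, 3.14].

## Interface

Orientations are given as a unit quaternion [x, y, z, w].
In Python, from workcell import bot gives the robot as it stands. The module is installed in compiled form; this text tells all that it offers.
- The arm moves only by the tool move_arm, never from a script. Its argument "series" is a list that holds one entry, the list of rows, each a list of 7 numbers: the shift along the world's x, y, z in cm, then the turn, a rotation vector about the world's x, y, z in degrees, then the opening, from 0 (shut) to 1 (fully open). A call has exactly 5 rows; each row shifts and turns the pose as measured when the row begins; what a row does not reach is not made up. A row lasts 1/10 s, in which the tool goes at most 50 mm and 8.59 degrees, less where a joint would pass 70% of its speed; a pose out of reach is approached as far as the arm can. A call with a gripper value outside its range is refused whole. The fingers move at their own pace and stop on an object; the grip force is fixed at half the most. Time passes only in rows, so rows that do not move let the fingers close, or fill a call up. It gives the time, the measured TCP pose, the force and the opening at its end, in the units of the state.
- bot.get_obs(): the state, without advancing time (a new reading comes with each control period).
- bot.camera(name): name is "scene" or "top" or "wrist"; returns (picture, depth): 400x640x3 uint8, red, green, blue; 400x640 float32, m along the optical axis (not along the pixel's ray), 0 where there is no reading.
- bot.camera_info(name): a dict with "vfov" (degrees; the focal length in pixels is half the picture's height over the tangent of half this angle, whatever the lens; pixels are square), "cx", "cy" (the principal point, pixels), "cam_to_world" (4x4, takes a point from camera to world coordinates); the wrist camera has in their place "tool_from_camera" (4x4, takes a point from camera to tool coordinates, whose origin is the TCP and whose axes are the flange's). Camera axes: x right, y down, z forward; pixel columns grow to the right and rows downward; lengths in m; the calibration is good to about 2 mm. A picture is of the moment at which its call begins: read the wrist's pose just before it. camera_info takes no time and is no camera call.
- bot.job_done(): hands the job in, once; it reports no verdict.
Trained networks look in the newest picture that a camera, given by its name, has taken for a name from the list of things; names that differ only in an ending like _2 or _b are one class to them, and where a whole thing is asked for, a point or a joint stands for the part that bears it (a point fixed in the world has none). Each returns a list of dicts, best first, with "confidence" (0 to 1); they miss things now and then, are a little off and sometimes report something else, mostly with a low value. They report only what shows in the picture. A call takes as long as a camera call. They do not tell look-alikes from the thing itself.
- bot.find_in(camera, target): "at" ([x, y, z] in m, in world coordinates, good to about 4 mm: the middle of the surface that is visible of it).
The state is a dict: "clock": time; "joint_pos": joint angles; "joint_vel": joint speeds; "tau": joint torques, N m; "eef_pos": TCP position; "tool_rot": TCP orientation; "ft_force": force on the tool from outside, world axes, zero at the start; "ft_torque": the same for the moment, N m; "grip_width": finger opening in m.
Only numpy, scipy, OpenCV 4.12 (cv2) and the standard library are available. Lean on these libraries where they do the work, as an engineer would, in place of code of your own. Each camera call takes 0.05 s, during which the arm holds its last target.

## Working session

There is one attempt and no reset: what is moved stays moved. The work goes in short steps, Python scripts to look and compute and a tool call to move; the robot and the scene stay as the last step left them, time stands still between calls to the robot, and variables do not carry over. Pictures are saved under pics/ and viewed, and the job is handed in when it is done.

Besides the shell and the picture viewer there is one more tool, called as a command line: name --argument value ..., lists and objects as JSON in quotes. move_arm: Moves the arm, as the interface text tells. Its arguments: {"type":"object","properties":{"series":{"type":"array","items":{"type":"array","items":{"type":"array","items":{"type":"number"}}}}},"required":["series"]}

```bash
mkdir -p pics; cat > h.py <<'E'
import numpy as np, cv2
from workcell import bot
def K(n):
    i=bot.camera_info(n); f=200/np.tan(np.radians(i['vfov'])/2); return f,i['cx'],i['cy'],i
def cloud(n,depth):
    f,cx,cy,i=K(n); v,u=np.mgrid[0:400,0:640]
    P=np.stack([(u-cx)/f*depth,(v-cy)/f*depth,depth],-1)
    T=np.array(i['cam_to_world']); return P@T[:3,:3].T+T[:3,3]
def save(p,n): cv2.imwrite('pics/'+n,cv2.cvtColor(p,cv2.COLOR_RGB2BGR))
E
python3 - <<'E'
from h import *
o=bot.get_obs(); print(o)
print(bot.pinch_z)
for n in ['top','scene']:
    p,d=bot.camera(n); save(p,n+'0.png'); np.save(n+'0.npy',d); np.save(n+'0p.npy',p)
    print(n,bot.camera_info(n))
for t in ['parts_box','lane','near_rail','far_rail','bolt_knob']:
    print(t,[(np.round(r['at'],4),round(r['confidence'],2)) for r in bot.find_in('top',t)])
print(bot.get_obs()['clock'])
E
```

```text
{'clock': 0.0, 'joint_pos': array([ 1.16598213e+00,  2.41431688e-01,  3.70377248e-03,  1.33523812e+00,
       -9.71487052e-06,  1.57079331e+00]), 'joint_vel': array([ 0.00015308,  0.00084596, -0.00184384,  0.00164148, -0.00058649,
       -0.00109086]), 'tau': array([-2.61412843e-04, -3.72317326e+01,  2.52406722e+01,  1.69642788e-02,
       -3.12189366e-05, -1.51595525e-06]), 'eef_pos': array([0.19663885, 0.458914  , 0.19649593]), 'tool_rot': array([ 2.01026271e-01,  9.79585250e-01, -1.06368571e-03, -2.13329692e-04]), 'ft_force': array([ 0.45303895, -0.62950658, -0.16814347]), 'ft_torque': array([-0.03469684,  0.0130799 , -0.01549438]), 'grip_width': 0.08529117519487278}
0.0187
top {'vfov': 43.17392964969751, 'cx': 319.10962943698945, 'cy': 201.26970950698222, 'cam_to_world': array([[ 0.00453721, -0.99624211,  0.08649317,  0.4030541 ],
       [-0.9999698 , -0.00397433,  0.00667884,  0.08020172],
       [-0.00630999, -0.08652086, -0.99623006,  1.7341353 ],
       [ 0.        ,  0.        ,  0.        ,  1.        ]])}
scene {'vfov': 53.9686326728079, 'cx': 316.2829612549915, 'cy': 202.98771638381837, 'cam_to_world': array([[ 0.7654372 , -0.38654469,  0.51447944,  0.002263  ],
       [-0.64331843, -0.47918334,  0.59709691, -0.52236638],
       [ 0.01572533, -0.7880143 , -0.61545608,  0.69763026],
       [ 0.        ,  0.        ,  0.        ,  1.        ]])}
parts_box [(array([0.5691, 0.1004, 0.0389]), 0.89), (array([0.4066, 0.2744, 0.0238]), 0.75)]
lane [(array([ 0.5898, -0.1756, -0.0007]), 0.65)]
near_rail [(array([ 0.4935, -0.1354,  0.0029]), 0.9)]
far_rail [(array([ 6.450e-01, -1.107e-01,  3.000e-04]), 0.55), (array([0.5688, 0.1009, 0.0359]), 0.45)]
bolt_knob [(array([ 0.6929, -0.177 ,  0.0341]), 0.68), (array([ 0.6606, -0.0342,  0.0125]), 0.62)]
0.35
```

View pics/top0.png

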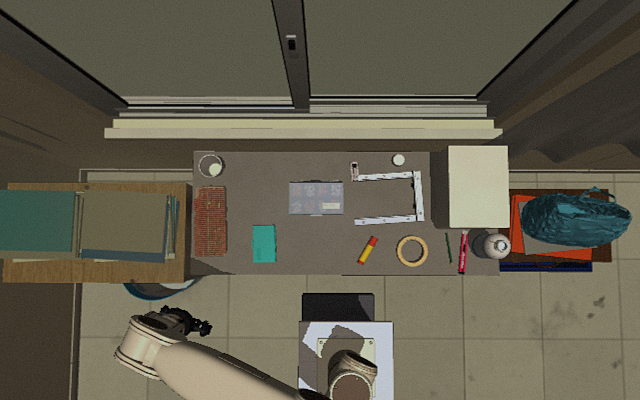

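View pics/scene0.png

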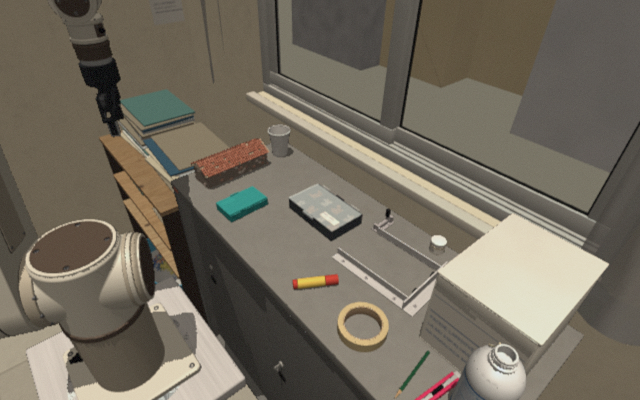

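```bash
python3 - <<'E'
from h import *
print(bot.camera_info('wrist'))
d=np.load('top0.npy');p=np.load('top0p.npy');P=cloud('top',d)
for u,v in [(291,183),(342,183),(342,212),(291,212),(354,165),(356,177),(420,172),(420,222),(356,222),(412,250),(368,250),(398,160),(265,243),(210,165)]: print(u,v,P[v,u].round(4))
c=p[140:280,190:450]; save(cv2.resize(c,None,fx=3,fy=3,interpolation=cv2.INTER_CUBIC),'topz.png')
E
```

```text
{'vfov': 67.18330146115451, 'cx': 317.22818108055606, 'cy': 192.97922969215134, 'tool_from_camera': array([[ 7.43343179e-04, -9.61775125e-01, -2.73839473e-01,
         6.96720987e-02],
       [ 9.99999341e-01,  9.54355295e-04, -6.37353304e-04,
        -2.65829092e-04],
       [ 8.74330705e-04, -2.73838819e-01,  9.61775201e-01,
        -1.75699537e-01],
       [ 0.00000000e+00,  0.00000000e+00,  0.00000000e+00,
         1.00000000e+00]])}
291 183 [0.6121 0.187  0.0364]
342 183 [0.613  0.0144 0.0346]
342 212 [0.5145 0.0144 0.037 ]
291 212 [0.5141 0.1863 0.0324]
354 165 [ 0.6731 -0.0257  0.0442]
356 177 [ 0.6358 -0.0341  0.0188]
420 172 [ 0.6563 -0.2561  0.002 ]
420 222 [ 0.484  -0.2556 -0.007 ]
356 222 [ 4.828e-01 -3.500e-02 -1.000e-04]
412 250 [ 0.388  -0.226  -0.0012]
368 250 [ 0.3876 -0.0734  0.0264]
398 160 [ 0.6915 -0.1749  0.0395]
265 243 [0.4095 0.2737 0.023 ]
210 165 [0.6763 0.468  0.0135]
```

View pics/topz.png

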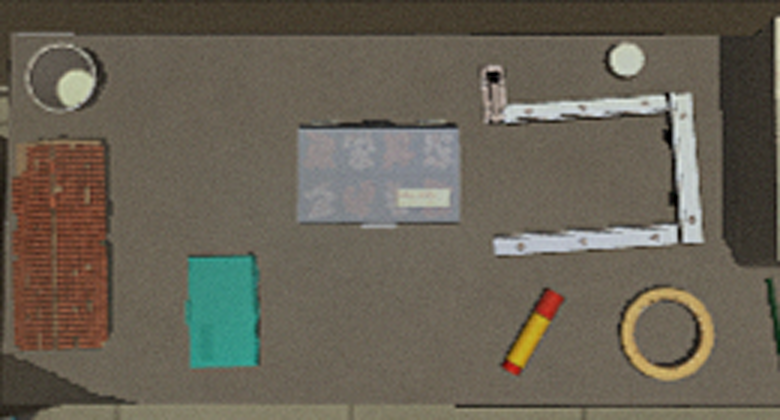

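move_arm --series '[[[1, -2, 3, 0, 0, -8, 1], [2, -4, 2, 0, 0, -8, 1], [2.5, -4.2, 1, 0, 0, -8, 1], [2.5, -4.2, 1, 0, 0, -8, 1], [2.5, -4.2, 1, 0, 0, -8, 1]]]'

```text
clock: 0.85
eef_pos: [0.3006, 0.2723, 0.2765]
tool_rot: [0.53, 0.848, -0.001, -0.001]
ft_force: [2.0, 0.5, -0.6]
grip_width: 0.0853
```

move_arm --series '[[[4, -2, 1.2, 0, 0, -5, 1], [4, -2, 1.2, 0, 0, -5, 1], [4, -2, 1.2, 0, 0, -5, 1], [4, -2, 1.2, 0, 0, -5, 1], [4, -2, 1.2, 0, 0, -2, 1]]]'

```text
clock: 1.35
eef_pos: [0.5045, 0.1637, 0.3413]
tool_rot: [0.689, 0.724, 0.001, -0.001]
ft_force: [0.3, 0.7, 1.2]
grip_width: 0.0853
```

move_arm --series '[[[2, -1.5, 0.5, 0, 0, 0, 1], [2, -1.5, 0.5, 0, 0, 0, 1], [1, -0.5, 0.5, 0, 0, 0, 1], [0, 0, 0, 0, 0, 0, 1], [0, 0, 0, 0, 0, 0, 1]]]'

```text
clock: 1.85
eef_pos: [0.562, 0.1227, 0.355]
tool_rot: [0.693, 0.721, 0.001, -0.001]
ft_force: [-0.2, 0.2, -0.7]
grip_width: 0.0853
```

```bash
cat >> h.py <<'E'
from scipy.spatial.transform import Rotation as Ro
def wT(o):
    T=np.eye(4);T[:3,:3]=Ro.from_quat(o['tool_rot']).as_matrix();T[:3,3]=o['eef_pos'];return T@np.array(bot.camera_info('wrist')['tool_from_camera'])
def wshot(tag):
    o=bot.get_obs();p,d=bot.camera('wrist');T=wT(o)
    f,cx,cy,_=K('wrist');v,u=np.mgrid[0:400,0:640]
    P=np.stack([(u-cx)/f*d,(v-cy)/f*d,d],-1)@T[:3,:3].T+T[:3,3]
    save(p,tag+'.png');np.savez(tag+'.npz',p=p,d=d,P=P,T=T);return o,p,d,P,T
def ontoz(u,v,z,T):
    f,cx,cy,_=K('wrist');r=T[:3,:3]@np.array([(u-cx)/f,(v-cy)/f,1]);return T[:3,3]+r*(z-T[2,3])/r[2]
E
python3 - <<'E'
from h import *
o,p,d,P,T=wshot('w1'); print(o['clock'],o['eef_pos'],o['tool_rot'],T[:3,3])
E
```

```text
1.85 [0.561972   0.12270115 0.3550456 ] [ 6.92770902e-01  7.21156763e-01  1.01386194e-03 -6.10695046e-04] [0.55866921 0.19145222 0.53090317]
```

View pics/w1.png

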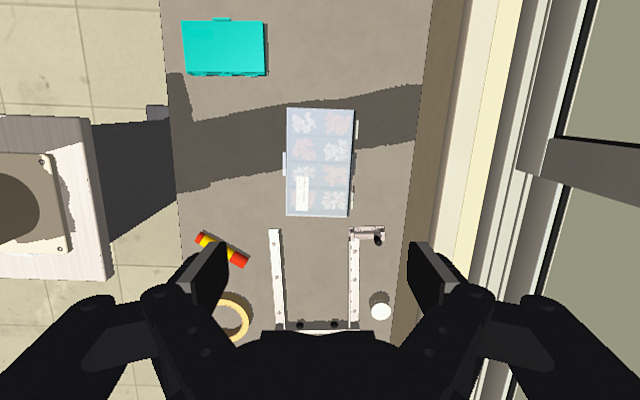

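```bash
python3 - <<'E'
from h import *
z=np.load('w1.npz');p=z['p']
save(cv2.resize(p[215:340,250:400],None,fx=4.8,fy=4.8,interpolation=cv2.INTER_CUBIC),'w1a.png')
save(cv2.resize(p[95:225,270:370],None,fx=4.6,fy=4.6,interpolation=cv2.INTER_CUBIC),'w1b.png')
E
```

```text
(no output)
```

View pics/w1a.png

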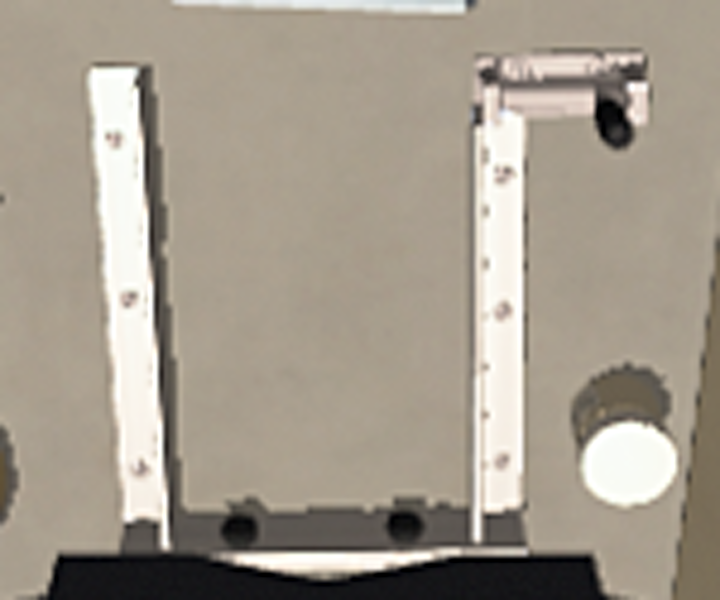

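View pics/w1b.png

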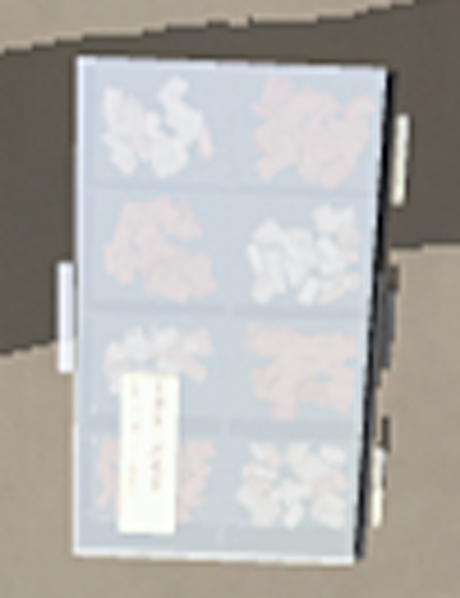

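```bash
python3 - <<'E'
from h import *
z=np.load('w1.npz');T=z['T'];P=z['P']
def A(u,v): return u/4.8+250-.5+.1, v/4.8+215-.5+.1
def B(u,v): return u/4.6+270-.4, v/4.6+95-.4
for n,(u,v) in dict(TL=(77,57),TR=(388,68),BR=(357,560),BL=(75,553),lip0=(58,262),lip1=(58,372)).items(): print(n,ontoz(*B(u,v),.038 if n[0]!='l' else .037,T).round(4))
for n,(u,v,h) in dict(nr_m=(140,67,.022),nr_b=(165,520,.022),nrfloor_m=(152,67,0),nrfl_b=(180,500,0),fr_m=(475,125,.0),fr_b=(474,540,.0),frt_m=(483,125,.022),frt_b=(482,500,.022),knobtop=(603,92,.051),knobtop2=(610,90,.051),back1=(240,510,0),back2=(405,510,0),bt_l=(165,552,.026),bt_r=(525,550,.026)).items(): print(n,ontoz(*A(u,v),h,T).round(4))
# height map samples
for v in (245,265,285,305):
    print(v,[(u,P[v,u].round(3).tolist()) for u in range(276,288,2)])
    print([(u,P[v,u].round(3).tolist()) for u in range(346,362,2)])
E
```

```text
TL [0.5104 0.1907 0.038 ]
TR [0.617  0.1915 0.038 ]
BR [0.6185 0.0121 0.038 ]
BL [0.512  0.0106 0.038 ]
lip0 [0.5044 0.1201 0.037 ]
lip1 [0.5048 0.08   0.037 ]
nr_m [ 0.4978 -0.0223  0.022 ]
nr_b [ 0.5095 -0.225   0.022 ]
nrfloor_m [ 0.4999 -0.0314  0.    ]
nrfl_b [ 0.5137 -0.2325  0.    ]
fr_m [ 0.6291 -0.051   0.    ]
fr_b [ 0.6423 -0.2479  0.    ]
frt_m [ 0.6292 -0.0409  0.022 ]
frt_b [ 0.6408 -0.2098  0.022 ]
knobtop [ 0.6673 -0.013   0.051 ]
knobtop2 [ 0.6698 -0.0122  0.051 ]
back1 [ 0.5398 -0.2365  0.    ]
back2 [ 0.6113 -0.2336  0.    ]
bt_l [ 0.51   -0.2375  0.026 ]
bt_r [ 0.6598 -0.2304  0.026 ]
245 [(276, [0.49, -0.065, 0.002]), (278, [0.496, -0.056, 0.021]), (280, [0.559, 0.191, 0.531]), (282, [0.502, -0.065, -0.0]), (284, [0.505, -0.066, -0.002]), (286, [0.509, -0.065, 0.0])]
[(346, [0.625, -0.061, -0.001]), (348, [0.628, -0.056, 0.008]), (350, [0.63, -0.05, 0.021]), (352, [0.636, -0.059, 0.002]), (354, [0.64, -0.058, 0.003]), (356, [0.644, -0.059, 0.002]), (358, [0.647, -0.058, 0.003]), (360, [0.652, -0.059, -0.0])]
265 [(276, [0.49, -0.108, 0.002]), (278, [0.495, -0.107
[... 562 characters left out ...]
3, -0.001])]
[(346, [0.631, -0.149, -0.002]), (348, [0.634, -0.143, 0.007]), (350, [0.635, -0.134, 0.021]), (352, [0.642, -0.147, 0.001]), (354, [0.646, -0.146, 0.002]), (356, [0.65, -0.146, 0.002]), (358, [0.654, -0.145, 0.003]), (360, [0.659, -0.148, -0.002])]
305 [(276, [0.491, -0.199, 0.002]), (278, [0.495, -0.198, 0.002]), (280, [0.499, -0.198, 0.002]), (282, [0.503, -0.198, 0.002]), (284, [0.508, -0.189, 0.014]), (286, [0.511, -0.199, 0.001])]
[(346, [0.634, -0.194, 0.0]), (348, [0.637, -0.188, 0.008]), (350, [0.638, -0.178, 0.022]), (352, [0.646, -0.192, 0.003]), (354, [0.65, -0.192, 0.003]), (356, [0.654, -0.193, 0.001]), (358, [0.658, -0.191, 0.003]), (360, [0.663, -0.195, -0.002])]
```

```bash
python3 - <<'E'
from h import *
d=np.load('top0.npy');P=cloud('top',d)
for u in (316,370): print([(v,P[v,u].round(3)[[0,2]].tolist()) for v in range(100,185,5)])
z=np.load('w1.npz');T=z['T']
for u,v in [(617,130),(613,125)]: print(ontoz(u/4.8+249.6,v/4.8+214.6,.051,T).round(4))
E
```

```text
[(100, [0.861, 0.166]), (105, [0.862, 0.107]), (110, [0.844, 0.109]), (115, [0.827, 0.113]), (120, [0.82, 0.073]), (125, [0.802, 0.077]), (130, [0.786, 0.075]), (135, [0.768, 0.076]), (140, [0.755, 0.061]), (145, [0.793, -0.215]), (150, [0.793, -0.321]), (155, [0.714, 0.002]), (160, [0.697, 0.002]), (165, [0.68, -0.003]), (170, [0.662, -0.001]), (175, [0.645, 0.0]), (180, [0.622, 0.04])]
[(100, [0.862, 0.165]), (105, [0.861, 0.112]), (110, [0.846, 0.105]), (115, [0.828, 0.11]), (120, [0.818, 0.082]), (125, [0.802, 0.081]), (130, [0.786, 0.075]), (135, [0.769, 0.074]), (140, [0.757, 0.051]), (145, [0.792, -0.206]), (150, [0.792, -0.308]), (155, [0.714, 0.008]), (160, [0.698, 0.0]), (165, [0.681, -0.001]), (170, [0.663, 0.003]), (175, [0.645, 0.003]), (180, [0.626, 0.017])]
[ 0.6738 -0.0276  0.051 ]
[ 0.6721 -0.0257  0.051 ]
```

move_arm --series '[[[2, 0, -4, 0, 0, 0, 0], [2, 0, -4, 0, 0, 0, 0], [2, 0, -4, 0, 0, 0, 0], [2, 0, -4, 0, 0, 0, 0], [2, 0, -4, 0, 0, 0, 0]]]'

```text
clock: 2.4
eef_pos: [0.6623, 0.1285, 0.1607]
tool_rot: [0.69, 0.724, 0.01, 0.005]
ft_force: [0.5, -0.0, 0.5]
grip_width: 0.0124
```

move_arm --series '[[[0, -0.5, -4, 0, 0, 0, 0], [0, -0.5, -4, 0, 0, 0, 0], [0, 0, -4, 0, 0, 0, 0], [0, 0, -2, 0, 0, 0, 0], [0, 0, -0.5, 0, 0, 0, 0]]]'

```text
clock: 2.9
eef_pos: [0.6537, 0.1224, 0.0031]
tool_rot: [0.687, 0.727, 0.005, 0.001]
ft_force: [0.5, 0.7, 0.2]
grip_width: 0.0003
```

```bash
python3 - <<'E'
from h import *
o,p,d,P,T=wshot('w2'); print(o['clock'],o['eef_pos'],o['tool_rot'])
E
```

```text
2.9 [0.65373443 0.1223717  0.00314172] [0.68706421 0.72657697 0.00526635 0.0009743 ]
```

View pics/w2.png

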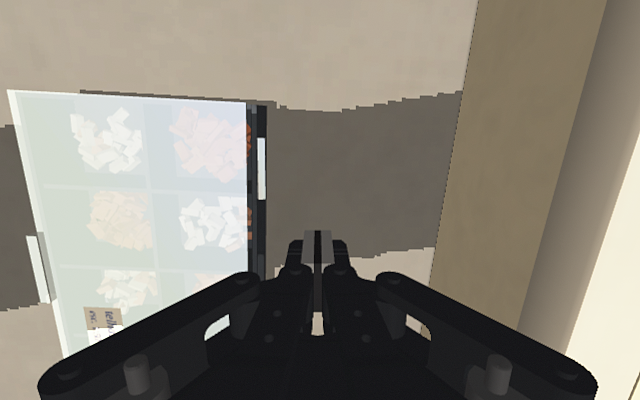

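move_arm --series '[[[0, 0, 1, 0, 0, 0, 0], [-0.6, -0.2, 0, 0, 0, 0, 0], [-0.6, 0, 0, 0, 0, 0, 0], [-0.3, 0, 0, 0, 0, 0, 0], [-0.3, 0, 0, 0, 0, 0, 0]]]'

```text
clock: 3.45
eef_pos: [0.6386, 0.1226, 0.0224]
tool_rot: [0.686, 0.727, 0.01, 0.004]
ft_force: [-0.6, 0.1, -0.2]
grip_width: -0.0
```

```bash
python3 - <<'E'
from h import *
o,p,d,P,T=wshot('w3'); print(o['clock'],o['eef_pos'],o['tool_rot'],o['ft_force'])
E
```

```text
3.45 [0.63862479 0.12257379 0.02235357] [0.68630319 0.72722815 0.01034185 0.00449443] [-0.64944578  0.09686206 -0.22068204]
```

View pics/w3.png

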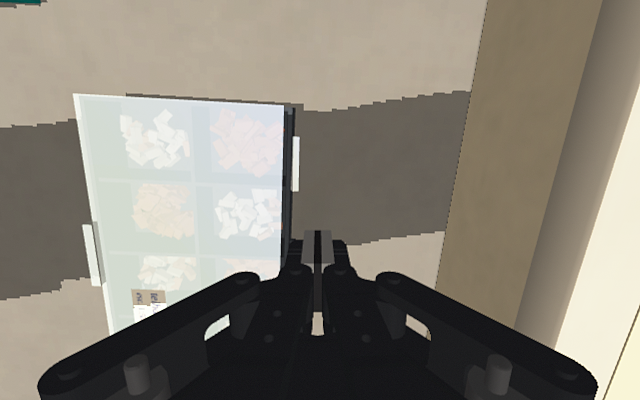

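move_arm --series '[[[-0.2, 0, -0.6, 0, 0, 0, 0], [-0.3, 0, 0, 0, 0, 0, 0], [-0.3, 0, 0, 0, 0, 0, 0], [-0.3, 0, 0, 0, 0, 0, 0], [0, 0, 0, 0, 0, 0, 0]]]'

```text
clock: 4.0
eef_pos: [0.6258, 0.1223, 0.0156]
tool_rot: [0.686, 0.727, 0.01, 0.004]
ft_force: [-1.0, -0.1, 0.3]
grip_width: -0.0
```

```bash
python3 - <<'E'
from h import *
o,p,d,P,T=wshot('w4'); print(o['clock'],o['eef_pos'],o['tool_rot'],o['ft_force'])
E
```

```text
4.0 [0.62582222 0.12233185 0.01564922] [0.68636998 0.72717313 0.00991019 0.00415657] [-1.04719961 -0.08633662  0.30440572]
```

View pics/w4.png

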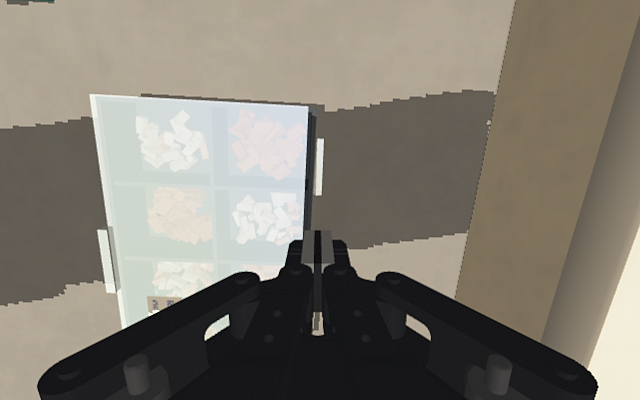

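```bash
python3 - <<'E'
from h import *
for n,pts in dict(w2=[(9,91),(248,103)],w3=[(74,94),(286,106)],w4=[(91,94.5),(310,106.5)]).items():
    T=np.load(n+'.npz')['T']; q=[ontoz(u,v,.038,T) for u,v in pts]; print(n,[x.round(4)[:2] for x in q], np.arctan2(*(q[1]-q[0])[[1,0]]).round(4))
E
```

```text
w2 [array([0.513 , 0.1904]), array([0.618 , 0.1913])] 0.0085
w3 [array([0.5123, 0.1907]), array([0.6179, 0.1911])] 0.0043
w4 [array([0.5124, 0.1907]), array([0.6174, 0.1913])] 0.0059
```

move_arm --series '[[[-0.3, 0, 0, 0, 0, 0, 0], [-0.3, 0, 0, 0, 0, 0, 0], [-0.3, 0, 0, 0, 0, 0, 0], [-0.2, 0, 0, 0, 0, 0, 0], [0, 0, 0, 0, 0, 0, 0]]]'

```text
clock: 4.55
eef_pos: [0.6143, 0.1224, 0.0156]
tool_rot: [0.686, 0.727, 0.01, 0.004]
ft_force: [-0.6, -0.1, -0.3]
grip_width: -0.0
```

```bash
python3 - <<'E'
from h import *
o,p,d,P,T=wshot('w5'); print(o['clock'],o['eef_pos'],o['tool_rot'],o['ft_force'])
E
```

```text
4.55 [0.61429193 0.12235969 0.01563329] [0.68640297 0.72713928 0.01006152 0.00426529] [-0.58740906 -0.08252724 -0.34331298]
```

View pics/w5.png

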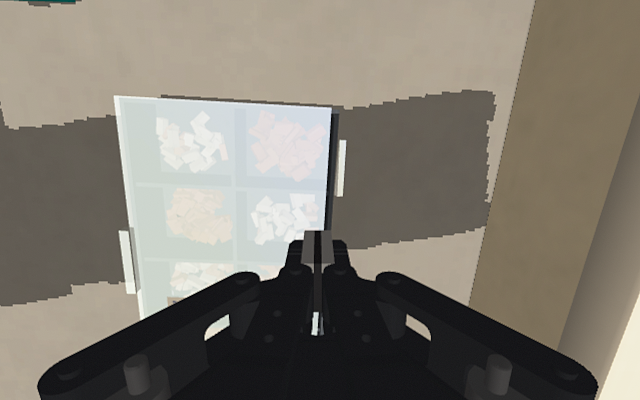

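```bash
python3 - <<'E'
from h import *
for n,pts in dict(w5=[(114.5,96),(332,108)]).items():
    T=np.load(n+'.npz')['T']; q=[ontoz(u,v,.038,T) for u,v in pts]; print(n,[x.round(4)[:2] for x in q], np.arctan2(*(q[1]-q[0])[[1,0]]).round(4))
f,cx,cy,_=K('wrist')
Tc=np.array(bot.camera_info('wrist')['tool_from_camera'])
for q in [(0,-.0,0),(0,.005,0),(0,-.015,-.05)]:
    c=np.linalg.inv(Tc)@np.array([*q,1]); print(q,c[:2]/c[2]*f+[cx,cy])
p,d=bot.camera('scene'); save(cv2.resize(p[130:290,230:470],None,fx=3.2,fy=3.2,interpolation=cv2.INTER_CUBIC),'s5.png')
E
```

```text
w5 [array([0.5119, 0.1907]), array([0.6167, 0.1912])] 0.0055
(0, -0.0, 0) [317.85793203 222.4171637 ]
(0, 0.005, 0) [325.86802338 222.42282131]
(0, -0.015, -0.05) [285.78542724 262.04157288]
```

View pics/s5.png

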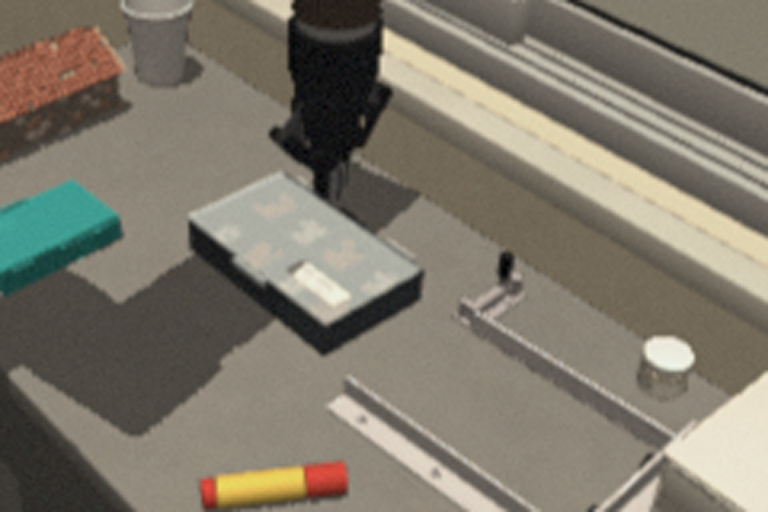

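```bash
python3 - <<'E'
from h import *
z=np.load('w5.npz');P=z['P'];o=bot.get_obs();T=np.eye(4);T[:3,:3]=Ro.from_quat(o['tool_rot']).as_matrix();T[:3,3]=o['eef_pos'];Ti=np.linalg.inv(T)
for v in range(205,300,8):
    print(v,[(u,(Ti[:3,:3]@P[v,u]+Ti[:3,3]).round(3).tolist()) for u in (290,300,306,312,325,330,340)])
print(P[150,250:350:6].round(3).tolist())
print(P[200,250:350:6].round(3).tolist())
E
```

```text
205 [(290, [0.018, -0.016, -0.02]), (300, [0.018, -0.01, -0.021]), (306, [0.018, -0.007, -0.021]), (312, [0.018, -0.004, -0.019]), (325, [0.018, 0.003, -0.019]), (330, [0.017, 0.006, -0.017]), (340, [0.006, 0.014, 0.017])]
213 [(290, [0.013, -0.016, -0.02]), (300, [0.013, -0.01, -0.02]), (306, [0.013, -0.007, -0.02]), (312, [0.013, -0.004, -0.019]), (325, [0.005, 0.004, 0.003]), (330, [0.013, 0.006, -0.018]), (340, [0.0, 0.015, 0.017])]
221 [(290, [0.009, -0.016, -0.021]), (300, [0.009, -0.01, -0.02]), (306, [0.009, -0.007, -0.02]), (312, [0.009, -0.004, -0.02]), (325, [0.002, 0.004, -0.002]), (330, [0.008, 0.006, -0.017]), (340, [-0.005, 0.015, 0.017])]
229 [(290, [0.004, -0.016, -0.021]), (300, [0.004, -0.01, -0.021]), (306, [0.004, -0.007, -0.021]), (312, [0.004, -0.004, -0.02]), (325, [-0.002, 0.004, -0.007]), (330, [0.003, 0.006, -0.017]), (340, [-0.011, 0.015, 0.017])]
237 [(290, [-0.0, -0.016, -0.021]), (300, [-0.001, -0.01, -0.019]), (306, [0.011, -0.006, -0.046]), (312, [0.011, -0.003, -0.047]), (325, [0.011, 0.003, -0.046]), (330, [0.011, 0.005, -0.045]), (340, [-0.017, 0.0
[... 1660 characters left out ...]
, 0.169, 0.036], [0.588, 0.169, 0.036], [0.592, 0.169, 0.036], [0.595, 0.169, 0.036], [0.598, 0.169, 0.036], [0.601, 0.169, 0.036], [0.604, 0.17, 0.035], [0.607, 0.17, 0.036], [0.61, 0.17, 0.036], [0.613, 0.17, 0.036], [0.616, 0.17, 0.035], [0.62, 0.17, 0.034], [0.622, 0.171, 0.036], [0.63, 0.166, -0.001]]
[[0.576, 0.141, 0.036], [0.579, 0.141, 0.035], [0.583, 0.142, 0.036], [0.586, 0.142, 0.037], [0.589, 0.142, 0.037], [0.592, 0.142, 0.036], [0.596, 0.143, 0.038], [0.599, 0.142, 0.036], [0.602, 0.143, 0.036], [0.605, 0.143, 0.037], [0.608, 0.143, 0.035], [0.612, 0.143, 0.036], [0.615, 0.143, 0.037], [0.618, 0.142, 0.031], [0.625, 0.133, -0.0], [0.629, 0.133, -0.001], [0.633, 0.133, -0.001]]
```

```bash
python3 - <<'E'
from h import *
Tc=np.array(bot.camera_info('wrist')['tool_from_camera']);f,cx,cy,_=K('wrist')
for n in ('w1','w2','w5'):
    d=np.load(n+'.npz')['d'].astype(float);v,u=np.mgrid[0:400,0:640]
    Q=np.stack([(u-cx)/f*d,(v-cy)/f*d,d],-1)@Tc[:3,:3].T+Tc[:3,3]
    if n=='w1':
        for a,b in [(412,243),(418,255),(430,265),(440,283),(460,290)]: print(n,a,b,Q[b,a].round(4),d[b,a])
    else:
        for b in range(170,262,6): print(n,b,Q[b,308].round(4),d[b,308])
p,d=bot.camera('scene');P=cloud('scene',d)
m=(abs(P[...,0]-.62)<.05)&(abs(P[...,1]-.122)<.05)&(P[...,2]>.045)&(P[...,2]<.3)
for z in np.arange(.045,.16,.01):
    s=P[m&(abs(P[...,2]-z)<.005)]; print(z.round(3),len(s),s.min(0).round(3) if len(s) else '',s.max(0).round(3) if len(s) else '')
save(cv2.resize(p[150:230,280:380],None,fx=7,fy=7,interpolation=cv2.INTER_CUBIC),'s5b.png')
E
```

```text
w1 412 243 [ 0.0104  0.0423 -0.0515] 0.13561251759529114
w1 418 255 [ 0.0091  0.0422 -0.0605] 0.12733203172683716
w1 430 265 [ 0.011   0.0429 -0.0722] 0.11552129685878754
w1 440 283 [ 0.0102  0.0425 -0.0832] 0.10511410236358643
w1 460 290 [ 0.0121  0.046  -0.0902] 0.09789267182350159
w2 170 [ 0.0326 -0.006   0.0033] 0.1822255551815033
w2 176 [ 0.0287 -0.0061  0.0041] 0.18406511843204498
w2 182 [ 0.0248 -0.0061  0.0048] 0.18581794202327728
w2 188 [ 0.0212 -0.0061  0.004 ] 0.18597370386123657
w2 194 [ 0.0173 -0.0061  0.0041] 0.18717436492443085
w2 200 [ 0.0136 -0.0062  0.0035] 0.1876194179058075
w2 206 [ 0.0095 -0.0062  0.0039] 0.18907298147678375
w2 212 [ 0.0053 -0.0062  0.0043] 0.19065691530704498
w2 218 [ 0.0014 -0.0063  0.004 ] 0.1914263218641281
w2 224 [-0.0026 -0.0063  0.0039] 0.19241616129875183
w2 230 [ 0.0109 -0.005  -0.0377] 0.14869901537895203
w2 236 [ 0.0113 -0.0047 -0.0459] 0.14074505865573883
w2 242 [ 0.0108 -0.0046 -0.0515] 0.13550527393817902
w2 248 [ 0.0112 -0.0044 -0.0582] 0.12887194752693176
w2 254 [ 0.0112 -0.0042 -0.0637] 0.12358299642801285
w2 260 [ 0.0106 -0.0041
[... 759 characters left out ...]
81197357
w5 254 [ 0.011  -0.0042 -0.0632] 0.1241716518998146
w5 260 [ 0.0105 -0.0041 -0.0673] 0.12033535540103912
0.045 1 [0.61  0.129 0.05 ] [0.61  0.129 0.05 ]
0.055 16 [0.603 0.109 0.051] [0.622 0.126 0.06 ]
0.065 30 [0.6   0.107 0.06 ] [0.63  0.127 0.07 ]
0.075 31 [0.601 0.108 0.07 ] [0.63  0.127 0.08 ]
0.085 23 [0.601 0.108 0.08 ] [0.627 0.117 0.09 ]
0.095 36 [0.583 0.105 0.091] [0.646 0.128 0.1  ]
0.105 74 [0.576 0.104 0.1  ] [0.651 0.132 0.11 ]
0.115 73 [0.57  0.102 0.111] [0.659 0.134 0.12 ]
0.125 64 [0.572 0.101 0.12 ] [0.667 0.126 0.13 ]
0.135 81 [0.571 0.101 0.13 ] [0.67  0.123 0.14 ]
0.145 80 [0.57  0.098 0.14 ] [0.669 0.122 0.15 ]
0.155 91 [0.57  0.099 0.15 ] [0.651 0.122 0.16 ]
```

View pics/s5b.png

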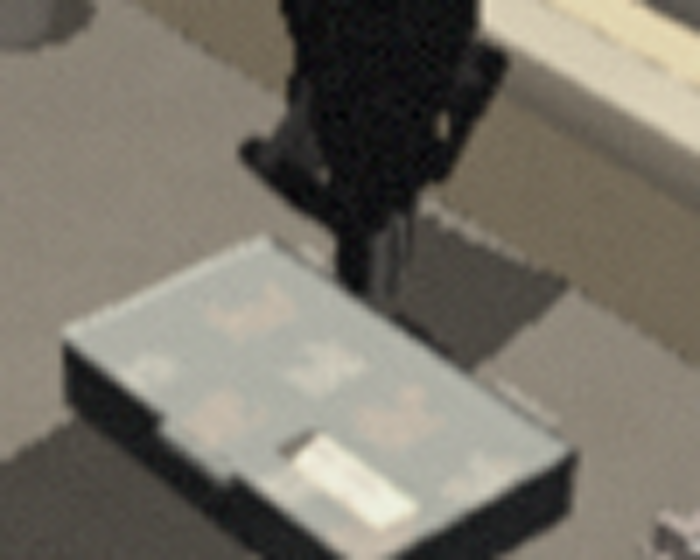

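move_arm --series '[[[0.5, 0, 1, 0, 0, 0, 0], [3.5, 0, 0, 0, 0, 0, 0], [0.8, 0, -1, 0, 0, 0, 0], [0, 0, -2, 0, 0, 0, 0], [0, 0, -0.8, 0, 0, 0, 0]]]'

```text
clock: 5.2
eef_pos: [0.6671, 0.1226, -0.0091]
tool_rot: [0.686, 0.727, 0.012, 0.006]
ft_force: [-0.0, 0.3, 0.7]
grip_width: 0.0003
```

```bash
python3 - <<'E'
from h import *
o,p,d,P,T=wshot('w6'); print(o['clock'],o['eef_pos'],o['tool_rot'],o['ft_force'])
E
```

```text
5.2 [ 0.66707404  0.1226347  -0.00906022] [0.68639935 0.72709786 0.01224512 0.00589015] [-0.00787869  0.31807303  0.70811473]
```

View pics/w6.png

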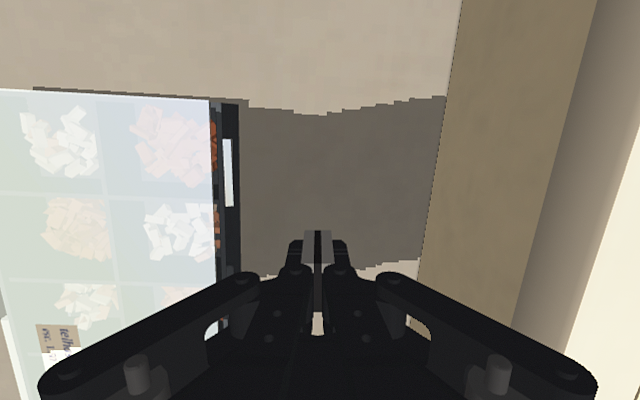

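move_arm --series '[[[-0.5, 0, -0.7, -0.5, 1.4, 0, 0], [-0.6, 0, -0.3, 0, 0, 0, 0], [-0.5, 0, 0, 0, 0, 0, 0], [-0.4, 0, 0, 0, 0, 0, 0], [-0.3, 0, 0, 0, 0, 0, 0]]]'

```text
clock: 5.75
eef_pos: [0.6413, 0.1228, -0.0192]
tool_rot: [0.686, 0.727, -0.001, -0.001]
ft_force: [0.6, -0.1, -0.4]
grip_width: 0.0001
```

```bash
python3 - <<'E'
from h import *
o,p,d,P,T=wshot('w7'); print(o['clock'],o['eef_pos'],o['tool_rot'],o['ft_force'])
E
```

```text
5.75 [ 0.64134025  0.12283357 -0.01917017] [ 0.68631102  0.72730723 -0.00076254 -0.00089551] [ 0.5839243  -0.14822659 -0.42856645]
```

View pics/w7.png

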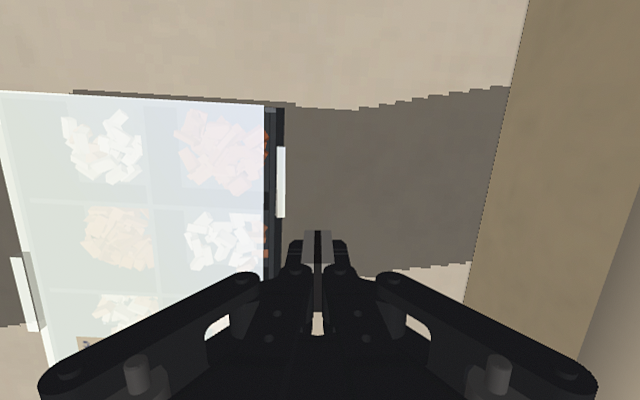

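move_arm --series '[[[-0.3, 0, 0, 0, 0, 0, 0], [-0.3, 0, 0, 0, 0, 0, 0], [-0.3, 0, 0, 0, 0, 0, 0], [-0.2, 0, 0, 0, 0, 0, 0], [0, 0, 0, 0, 0, 0, 0]]]'

```text
clock: 6.3
eef_pos: [0.6303, 0.1231, -0.0173]
tool_rot: [0.686, 0.727, 0.001, 0.0]
ft_force: [-0.2, -0.2, -0.6]
grip_width: 0.0001
```

```bash
python3 - <<'E'
from h import *
o,p,d,P,T=wshot('w8'); print(o['clock'],o['eef_pos'],o['tool_rot'],o['ft_force'])
E
```

```text
6.3 [ 0.6303249   0.1231346  -0.01734082] [6.86265377e-01 7.27350894e-01 7.00829529e-04 1.34393314e-04] [-0.15392425 -0.18833016 -0.55325203]
```

View pics/w8.png

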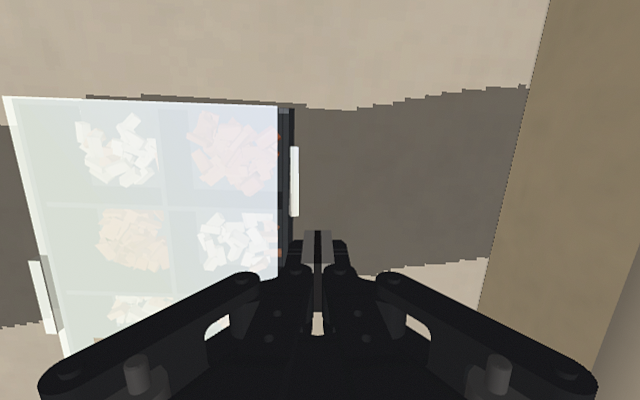

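```bash
cat >> h.py <<'E'
def edge(T,pts):
    q=[ontoz(u,v,.038,T) for u,v in pts]; print([x.round(4)[:2] for x in q], 'ang',np.arctan2(*(q[1]-q[0])[[1,0]]).round(4))
E
python3 - <<'E'
from h import *
edge(np.load('w7.npz')['T'],[(-1,91),(265,105)])
edge(np.load('w8.npz')['T'],[(4,96),(278,106)])
E
```

```text
[array([0.5178, 0.1907]), array([0.6173, 0.1915])] ang 0.0081
[array([0.5066, 0.1892]), array([0.6107, 0.1917])] ang 0.0238
```

move_arm --series '[[[0.8, 0, 0, 0, 0, 0, 0], [0, 2, 0, 0, 0, 0, 0], [-0.5, 0, 0, 0, 0, 0, 0], [-0.3, 0, 0, 0, 0, 0, 0], [-0.3, 0, 0, 0, 0, 0, 0]]]'

```text
clock: 6.85
eef_pos: [0.6291, 0.1425, -0.0177]
tool_rot: [0.687, 0.727, 0.001, 0.001]
ft_force: [1.7, 0.7, 0.6]
grip_width: 0.0002
```

```bash
python3 - <<'E'
from h import *
o,p,d,P,T=wshot('w9'); print(o['clock'],o['eef_pos'],o['tool_rot'],o['ft_force'])
E
```

```text
6.85 [ 0.62914842  0.14247991 -0.01767804] [6.86730694e-01 7.26911451e-01 6.30143143e-04 5.47284926e-04] [1.71801558 0.69052514 0.64313494]
```

View pics/w9.png

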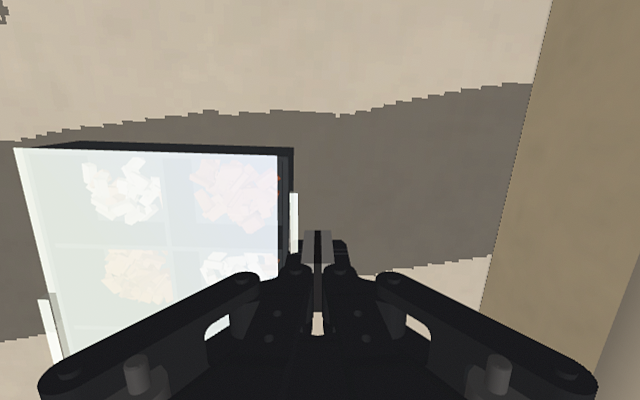

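```bash
python3 - <<'E'
from h import *
edge(np.load('w9.npz')['T'],[(14,148),(278,155)])
E
```

```text
[array([0.5054, 0.1891]), array([0.6101, 0.1923])] ang 0.0307
```

move_arm --series '[[[-0.3, 0, 0, 0, 0, 0, 0], [-0.3, 0, 0, 0, 0, 0, 0], [0, 0, 0, 0, 0, 0, 0], [1, 0, 0, 0, 0, 0, 0], [1, 0, 0, 0, 0, 0, 0]]]'

```text
clock: 7.4
eef_pos: [0.6408, 0.1408, -0.0174]
tool_rot: [0.687, 0.726, -0.0, -0.0]
ft_force: [1.1, -0.3, -0.5]
grip_width: 0.0001
```

```bash
python3 - <<'E'
from h import *
o,p,d,P,T=wshot('w10'); print(o['clock'],o['eef_pos'],o['tool_rot'],o['ft_force'])
E
```

```text
7.4 [ 0.64081048  0.14080709 -0.01735036] [ 6.87189827e-01  7.26477758e-01 -4.55589639e-04 -2.34229036e-05] [ 1.09372311 -0.34226537 -0.45827929]
```

View pics/w10.png

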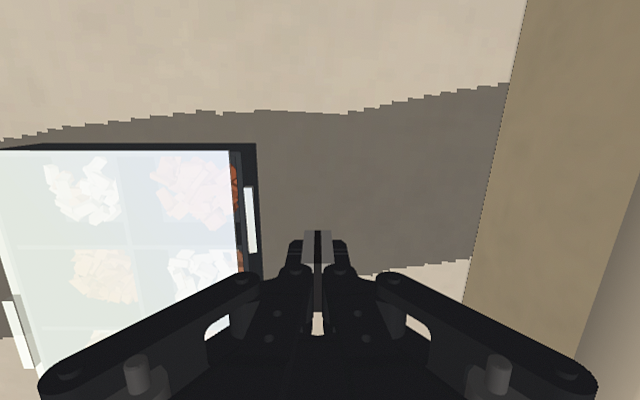

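move_arm --series '[[[0, 0, 5, 0, 0, 0, 0.5], [0, 0, 5, 0, 0, 0, 1], [-2, 1, 5, 0, 0, 0, 1], [-3, 2, 4, 0, 0, 0, 1], [-3, 2, 4, 0, 0, 0, 1]]]'

```text
clock: 7.95
eef_pos: [0.5609, 0.1821, 0.1974]
tool_rot: [0.69, 0.724, -0.009, -0.005]
ft_force: [0.8, 1.7, 0.9]
grip_width: 0.0722
```

move_arm --series '[[[-1, 0, 3, 0, 0, 0, 1], [0, 0, 3, 0, 0, 0, 1], [0, 0, 2, 0, 0, 0, 1], [0, 0, 0, 0, 0, 0, 1], [0, 0, 0, 0, 0, 0, 1]]]'

```text
clock: 8.45
eef_pos: [0.5468, 0.1847, 0.2887]
tool_rot: [0.688, 0.725, -0.004, -0.002]
ft_force: [0.8, -0.5, 0.1]
grip_width: 0.0855
```

```bash
python3 - <<'E'
from h import *
o,p,d,P,T=wshot('w11'); print(o['clock'],o['eef_pos'],o['tool_rot'],o['ft_force'])
E
```

```text
8.45 [0.54680173 0.18472488 0.28868946] [ 0.68826728  0.72544452 -0.00363476 -0.00227761] [ 0.78930561 -0.46381216  0.14852134]
```

View pics/w11.png

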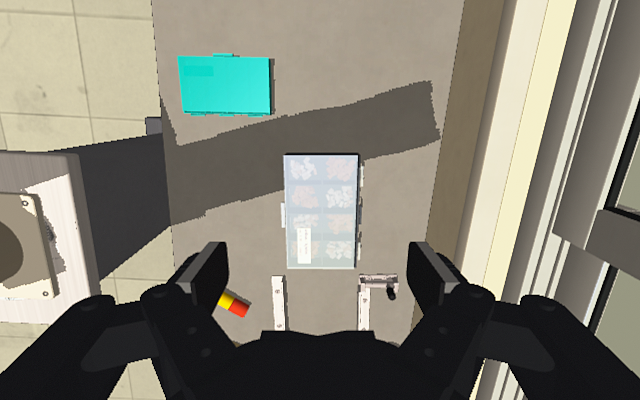

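```bash
python3 - <<'E'
from h import *
z=np.load('w11.npz');p=z['p']
save(cv2.resize(p[140:340,265:405],None,fx=4,fy=3,interpolation=cv2.INTER_CUBIC),'w11a.png')
E
```

```text
(no output)
```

View pics/w11a.png

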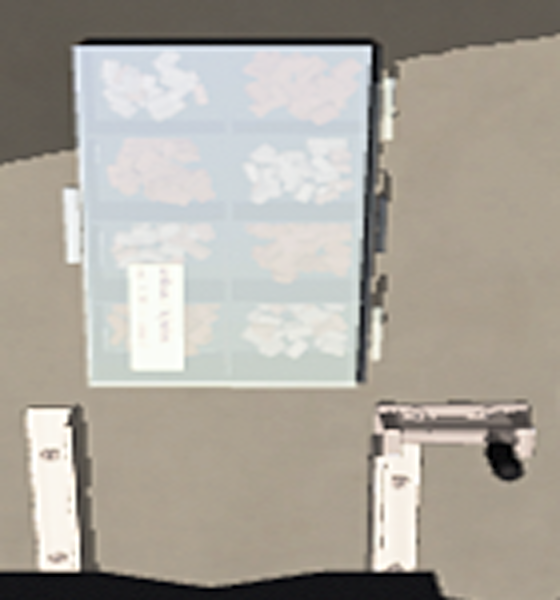

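```bash
python3 - <<'E'
from h import *
T=np.load('w11.npz')['T']
A=lambda u,v:(u/4+265-.4,v/3+140-.35)
Q={}
for n,(u,v,h) in dict(TL=(74,45,.038),TR=(374,45,.038),BR=(356,384,.038),BL=(88,384,.038),lip0=(64,188,.037),lip1=(69,263,.037),nm=(74,407,.022),nm2=(79,565,.022),fm=(378,455,.022),f2=(375,560,.022),ffl=(371,455,0),ffl2=(370,560,0)).items():
    Q[n]=ontoz(*A(u,v),h,T); print(n,Q[n].round(4)[:2])
for a,b in (('TL','BL'),('TR','BR'),('lip0','lip1'),('nm','nm2')): q=Q[a]-Q[b]; print(a,b,np.arctan2(-q[0],q[1]).round(4))
th=.064;yh=np.array([-np.sin(th),np.cos(th)]);xh=np.array([np.cos(th),np.sin(th)])
O=Q['nm'][:2]-.204*yh+.064*xh; print('O',O)
c=sum(Q[k][:2] for k in('TL','TR','BR','BL'))/4
for k in Q: r=Q[k][:2]-np.array([.575,-.222]); print(k,(r@xh).round(4),(r@yh).round(4))
E
```

```text
TL [0.4957 0.1857]
TR [0.6021 0.1916]
BR [0.6112 0.0121]
BL [0.5052 0.006 ]
lip0 [0.4934 0.114 ]
lip1 [0.4961 0.074 ]
nm [ 0.4983 -0.018 ]
nm2 [ 0.5028 -0.1223]
fm [ 0.6268 -0.0409]
f2 [ 0.632 -0.111]
ffl [ 0.6279 -0.0558]
ffl2 [ 0.6341 -0.1293]
TL BL 0.0529
TR BR 0.0511
lip0 lip1 0.0674
nm nm2 0.043
O [ 0.57518723 -0.21744086]
TL -0.0531 0.412
TR 0.0535 0.411
BR 0.0511 0.2313
BL -0.0551 0.232
lip0 -0.0599 0.3405
lip1 -0.0598 0.3004
nm -0.0635 0.2085
nm2 -0.0657 0.1041
fm 0.0633 0.1774
f2 0.064 0.1072
ffl 0.0634 0.1625
ffl2 0.0649 0.0888
```

move_arm --series '[[[0, 2.2, -3, 0, 0, 0, 0.6], [0, 2.2, -4, 0, 0, 0, 0.6], [0, 0, -5, 0, 0, 0, 0.6], [0, 0, -5, 0, 0, 0, 0.6], [0, 0, -5, 0, 0, 0, 0.6]]]'

```text
clock: 9.0
eef_pos: [0.5475, 0.229, 0.0675]
tool_rot: [0.689, 0.725, -0.0, -0.001]
ft_force: [0.7, 1.1, 0.0]
grip_width: 0.051
```

move_arm --series '[[[0, 0, -4, 0, 0, 0, 0.6], [0, 0, -2, 0, 0, 0, 0.6], [0, 0, -0.5, 0, 0, 0, 0.6], [0, 0, 0, 0, 0, 0, 0.6], [0, 0, 0, 0, 0, 0, 0.6]]]'

```text
clock: 9.5
eef_pos: [0.533, 0.2222, -0.0163]
tool_rot: [0.69, 0.724, -0.015, -0.007]
ft_force: [-0.3, -0.1, -0.0]
grip_width: 0.0519
```

```bash
cat >> h.py <<'E'
def lane(p,O=(.575,-.219),th=.064):
    r=np.array(p[:2])-O; return np.array([r[0]*np.cos(th)+r[1]*np.sin(th),-r[0]*np.sin(th)+r[1]*np.cos(th)])
def st(o):
    q=o['tool_rot'];z=Ro.from_quat(q).as_matrix(); print(round(o['clock'],2),'eef',o['eef_pos'].round(4),'lane',lane(o['eef_pos']).round(4),'jawang',np.arctan2(z[1,1],z[0,1]).round(4),'tz',z[:2,2].round(4),'F',o['ft_force'].round(1),'g',round(o['grip_width'],4))
E
python3 - <<'E'
from h import *
o,p,d,P,T=wshot('w12'); st(o)
E
```

```text
9.5 eef [ 0.533   0.2222 -0.0163] lane [-0.0137  0.443 ] jawang 0.0486 tz [-0.0306 -0.0122] F [-0.3 -0.1 -0. ] g 0.0519
```

View pics/w12.png

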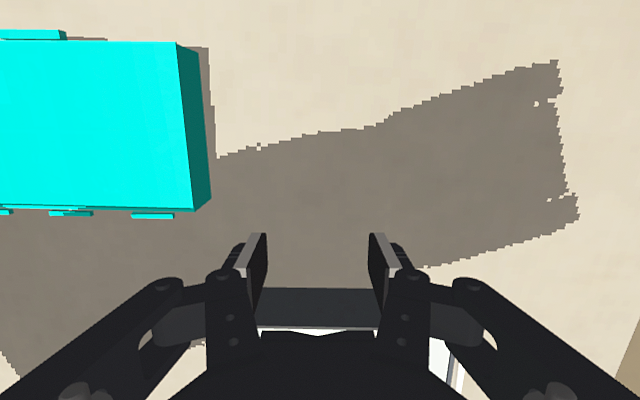

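move_arm --series '[[[1.4, 0, -0.4, 0.7, -1.75, 0.9, 0.6], [0, 0, -0.5, 0, 0, 0, 0.6], [0, 0, 0, 0, 0, 0, 0.6], [0, 0, 0, 0, 0, 0, 0.6], [0, 0, 0, 0, 0, 0, 0.6]]]'

```text
clock: 10.05
eef_pos: [0.552, 0.2244, -0.0187]
tool_rot: [0.684, 0.729, 0.005, 0.002]
ft_force: [0.3, 0.6, -0.0]
grip_width: 0.0512
```

```bash
python3 - <<'E'
from h import *
st(bot.get_obs())
E
```

```text
10.05 eef [ 0.552   0.2244 -0.0187] lane [0.0054 0.444 ] jawang 0.0642 tz [0.0111 0.0047] F [ 0.3  0.6 -0. ] g 0.0512
```

move_arm --series '[[[-0.5, -0.5, -0.5, -0.25, 0.6, 0, 0.6], [0, -0.5, 0, 0, 0, 0, 0.6], [0, -0.5, 0, 0, 0, 0, 0.6], [0, -0.4, 0, 0, 0, 0, 0.6], [0, 0, 0, 0, 0, 0, 0.6]]]'

```text
clock: 10.55
eef_pos: [0.5461, 0.2038, -0.0237]
tool_rot: [0.684, 0.729, -0.0, -0.0]
ft_force: [-0.6, -1.0, -0.6]
grip_width: 0.0512
```

```bash
python3 - <<'E'
from h import *
o,p,d,P,T=wshot('w13'); st(o)
E
```

```text
10.55 eef [ 0.5461  0.2038 -0.0237] lane [-0.0018  0.4238] jawang 0.0643 tz [-0.0008 -0.0004] F [-0.6 -1.  -0.6] g 0.0512
```

View pics/w13.png

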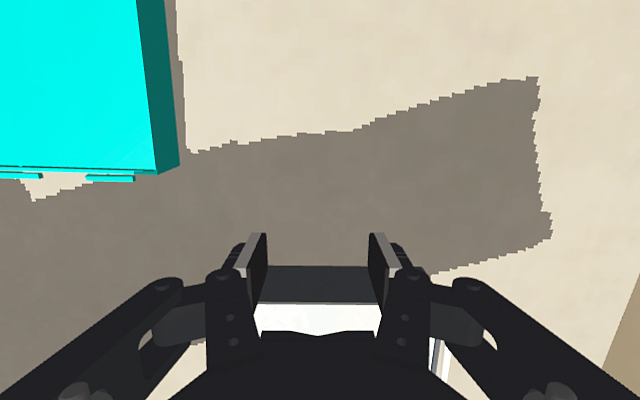

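move_arm --series '[[[0.03, -0.5, 0, 0, 0, 0, 0.6], [0.05, -0.8, 0, 0, 0, 0, 0.6], [0.05, -0.8, 0, 0, 0, 0, 0.6], [0.05, -0.8, 0, 0, 0, 0, 0.6], [0.03, -0.5, 0, 0, 0, 0, 0.6]]]'

```text
clock: 11.1
eef_pos: [0.5486, 0.1688, -0.0236]
tool_rot: [0.683, 0.73, 0.001, -0.001]
ft_force: [-0.1, 1.6, -0.5]
grip_width: 0.0512
```

```bash
python3 - <<'E'
from h import *
st(bot.get_obs())
p,d=bot.camera('scene'); np.savez('s6.npz',p=p,d=d); save(cv2.resize(p[150:330,280:500],None,fx=3.2,fy=3.2,interpolation=cv2.INTER_CUBIC),'s6.png')
E
```

```text
11.1 eef [ 0.5486  0.1688 -0.0236] lane [-0.0016  0.3887] jawang 0.066 tz [-0.0002  0.0018] F [-0.1  1.6 -0.5] g 0.0512
```

View pics/s6.png

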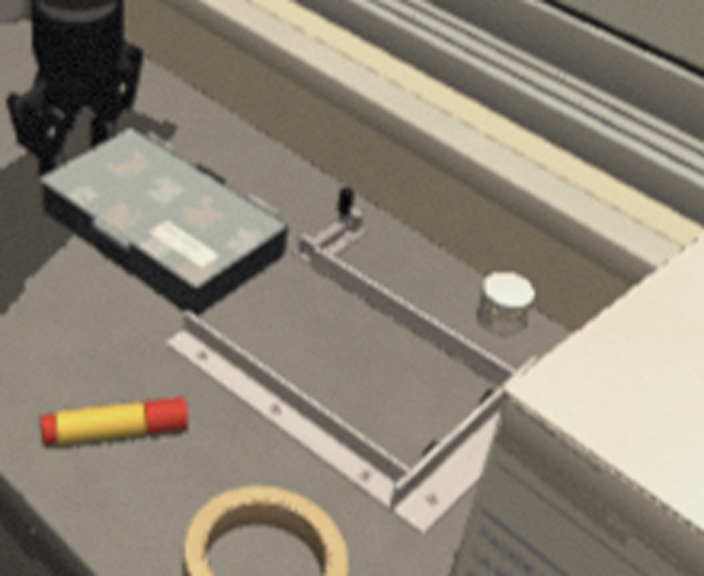

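```bash
cat >> h.py <<'E'
def sceneto(u,v,z,name='scene'):
    f,cx,cy,i=K(name);T=np.array(i['cam_to_world']);r=T[:3,:3]@np.array([(u-cx)/f,(v-cy)/f,1]);return T[:3,3]+r*(z-T[2,3])/r[2]
E
python3 - <<'E'
from h import *
A=lambda u,v:(u/3.2+280-.35,v/3.2+150-.35)
for n,(u,v,h) in dict(bn=(42,181,.038),fn=(191,284,.038),ff=(287,231,.038),bf=(131,128,.038),nm=(188,314,.022),nb=(405,477,.022),fm=(312,245,.022),fb=(515,377,.022)).items():
    q=sceneto(*A(u,v),h); print(n,q[:2].round(4),lane(q).round(4))
E
```

```text
bn [0.4952 0.1466] [-0.0562  0.3699]
fn [ 0.507  -0.0258] [-0.0555  0.1972]
ff [ 0.6094 -0.0288] [0.0465 0.1876]
bf [0.603  0.1572] [0.052  0.3736]
nm [ 0.4948 -0.0368] [-0.0684  0.1869]
nb [ 0.5028 -0.2425] [-0.0736 -0.0188]
fm [ 0.6273 -0.0419] [0.0635 0.1734]
fb [ 0.6354 -0.2348] [ 0.0592 -0.0197]
```

move_arm --series '[[[0, 2, 0, 0, 0, 0, 0.6], [0, 2, 2, 0, 0, 0, 0.6], [0, 0, 5, 0, 0, 0, 1], [0, -1, 5, 0, 0, 0, 1], [0, -2, 5, 0, 0, 0, 1]]]'

```text
clock: 11.65
eef_pos: [0.5409, 0.1757, 0.1382]
tool_rot: [0.684, 0.73, -0.01, -0.004]
ft_force: [0.9, -0.2, 0.1]
grip_width: 0.0853
```

move_arm --series '[[[0, -2, 5, 0, 0, 0, 1], [0, -2, 4, 0, 0, 0, 1], [0, 0, 1, 0, 0, 0, 1], [0, 0, 0, 0, 0, 0, 1], [0, 0, 0, 0, 0, 0, 1]]]'

```text
clock: 12.15
eef_pos: [0.5439, 0.1338, 0.2454]
tool_rot: [0.685, 0.729, -0.004, 0.001]
ft_force: [0.1, -0.3, 0.1]
grip_width: 0.0857
```

```bash
python3 - <<'E'
from h import *
o,p,d,P,T=wshot('w14'); st(o)
save(cv2.resize(p[120:350,255:405],None,fx=4,fy=2.6,interpolation=cv2.INTER_CUBIC),'w14a.png')
E
```

```text
12.15 eef [0.5439 0.1338 0.2454] lane [-0.0085  0.354 ] jawang 0.0617 tz [-0.004  -0.0073] F [ 0.1 -0.3  0.1] g 0.0857
```

View pics/w14a.png

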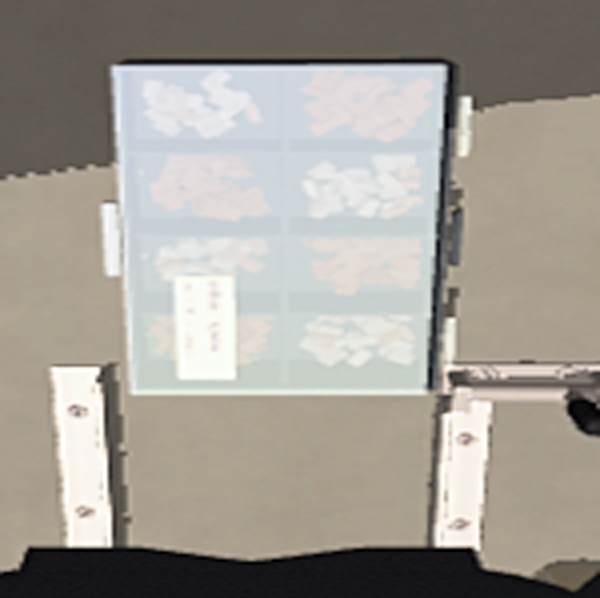

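```bash
python3 - <<'E'
from h import *
T=np.load('w14.npz')['T']
A=lambda u,v:(u/4+255-.4,v/2.6+120-.3)
Q={}
for n,(u,v,h) in dict(TL=(113,64,.038),TR=(447,64,.038),BR=(430,392,.038),BL=(132,392,.038),lip0=(101,203,.037),lip1=(106,275,.037),nm=(102,367,.022),nm2=(109,540,.022),ff=(440,440,.022),f2=(439,540,.022)).items():
    Q[n]=ontoz(*A(u,v),h,T)[:2]; print(n,Q[n].round(4),lane(Q[n]).round(4))
for a,b in (('TL','BL'),('TR','BR'),('nm','nm2')): q=Q[a]-Q[b]; print(a,b,np.arctan2(-q[0],q[1]).round(4))
E
```

```text
TL [0.4978 0.1534] [-0.0532  0.3766]
TR [0.6031 0.1601] [0.0523 0.3765]
BR [ 0.6165 -0.0191] [0.0542 0.1969]
BL [ 0.51  -0.026] [-0.0525  0.1968]
lip0 [0.4958 0.082 ] [-0.0598  0.3055]
lip1 [0.4986 0.0424] [-0.0595  0.2657]
nm [ 0.4972 -0.0203] [-0.065   0.2032]
nm2 [ 0.5032 -0.1381] [-0.0665  0.0854]
ff [ 0.6268 -0.0596] [0.0618 0.1557]
f2 [ 0.6338 -0.1294] [0.0644 0.0856]
TL BL 0.0682
TR BR 0.0744
nm nm2 0.0513
```

move_arm --series '[[[0.4, 3, -1, 0, 0, 0, 0.6], [0, 3, -3, 0, 0, 0, 0.6], [0, 0.6, -4, 0, 0, 0, 0.6], [0, 0, -4, 0, 0, 0, 0.6], [0, 0, -4, 0, 0, 0, 0.6]]]'

```text
clock: 12.7
eef_pos: [0.5461, 0.2045, 0.076]
tool_rot: [0.684, 0.73, -0.005, 0.001]
ft_force: [0.5, -0.1, -0.3]
grip_width: 0.0509
```

```bash
python3 - <<'E'
from h import *
st(bot.get_obs())
E
```

```text
12.7 eef [0.5461 0.2045 0.076 ] lane [-0.0018  0.4245] jawang 0.0651 tz [-0.0061 -0.008 ] F [ 0.5 -0.1 -0.3] g 0.0509
```

move_arm --series '[[[0, 0, -4, 0.4, -0.3, 0, 0.6], [0, 0, -3, 0, 0, 0, 0.6], [0, 0, -2, 0, 0, 0, 0.6], [0, 0, -0.6, 0, 0, 0, 0.6], [0, 0, 0, 0, 0, 0, 0.6]]]'

```text
clock: 13.2
eef_pos: [0.5323, 0.2026, -0.0365]
tool_rot: [0.682, 0.732, -0.013, -0.005]
ft_force: [-2.8, -2.5, 18.5]
grip_width: 0.0511
```

```bash
python3 - <<'E'
from h import *
st(bot.get_obs())
E
```

```text
13.2 eef [ 0.5323  0.2026 -0.0365] lane [-0.0156  0.4235] jawang 0.0708 tz [-0.0246 -0.0125] F [-2.8 -2.5 18.5] g 0.0511
```

move_arm --series '[[[0, 0, 1.2, 0, 0, 0, 0.6], [1.2, 0, 0, 0.7, -1.4, -0.4, 0.6], [0, 0, 0, 0, 0, 0, 0.6], [0, 0, 0, 0, 0, 0, 0.6], [0, 0, 0, 0, 0, 0, 0.6]]]'

```text
clock: 13.7
eef_pos: [0.5427, 0.2029, -0.0263]
tool_rot: [0.684, 0.73, -0.001, -0.001]
ft_force: [-0.0, -0.5, 0.5]
grip_width: 0.0514
```

```bash
python3 - <<'E'
from h import *
st(bot.get_obs())
E
```

```text
13.7 eef [ 0.5427  0.2029 -0.0263] lane [-0.0053  0.4231] jawang 0.0654 tz [-0.0025 -0.0007] F [-0.  -0.5  0.5] g 0.0514
```

move_arm --series '[[[0.4, -0.6, 0.3, 0, 0, 0, 0.6], [0.04, -0.8, 0, 0, 0, 0, 0.6], [0.04, -0.8, 0, 0, 0, 0, 0.6], [0.04, -0.8, 0, 0, 0, 0, 0.6], [0.04, -0.8, 0, 0, 0, 0, 0.6]]]'

```text
clock: 14.2
eef_pos: [0.5479, 0.1623, -0.0241]
tool_rot: [0.683, 0.73, -0.002, -0.001]
ft_force: [-0.6, 0.6, -0.4]
grip_width: 0.051
```

```bash
python3 - <<'E'
from h import *
st(bot.get_obs())
E
```

```text
14.2 eef [ 0.5479  0.1623 -0.0241] lane [-0.0027  0.3822] jawang 0.0664 tz [-0.0044 -0.0009] F [-0.6  0.6 -0.4] g 0.051
```

move_arm --series '[[[0.06, -0.8, 0, 0, -0.2, -0.15, 0.6], [0.06, -0.8, 0, 0, 0, 0, 0.6], [0.06, -0.8, 0, 0, 0, 0, 0.6], [0.06, -0.8, 0, 0, 0, 0, 0.6], [0.06, -0.8, 0, 0, 0, 0, 0.6]]]'

```text
clock: 14.7
eef_pos: [0.5507, 0.1187, -0.0241]
tool_rot: [0.684, 0.729, -0.0, -0.0]
ft_force: [0.6, 0.9, 0.1]
grip_width: 0.0509
```

```bash
python3 - <<'E'
from h import *
st(bot.get_obs())
p,d=bot.camera('scene'); save(cv2.resize(p[150:330,280:500],None,fx=3.2,fy=3.2,interpolation=cv2.INTER_CUBIC),'s7.png')
E
```

```text
14.7 eef [ 0.5507  0.1187 -0.0241] lane [-0.0026  0.3385] jawang 0.063 tz [-0.0011  0.0002] F [0.6 0.9 0.1] g 0.0509
```

View pics/s7.png

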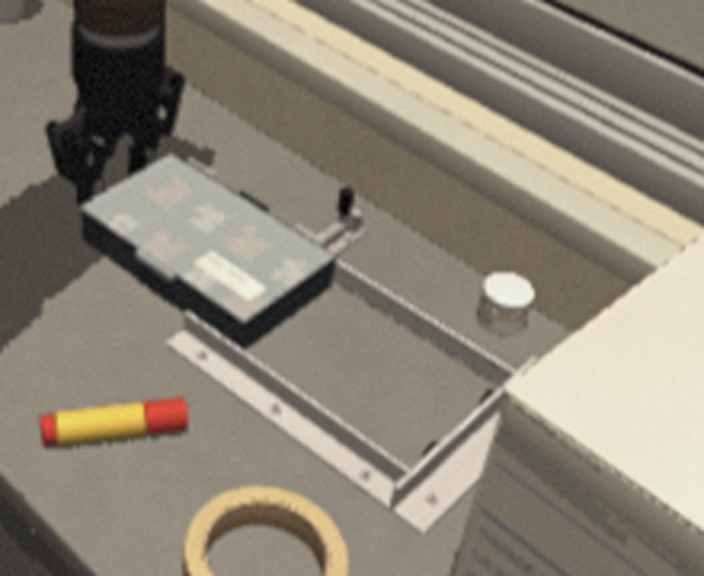

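move_arm --series '[[[0.06, -0.8, 0, 0, 0, 0, 0.6], [0.06, -0.8, 0, 0, 0, 0.05, 0.6], [0.06, -0.8, 0, 0, 0, 0, 0.6], [0.06, -0.8, 0, 0, 0, 0, 0.6], [0.06, -0.8, 0, 0, 0, 0, 0.6]]]'

```text
clock: 15.25
eef_pos: [0.554, 0.0746, -0.0241]
tool_rot: [0.684, 0.729, -0.001, -0.0]
ft_force: [0.4, 1.3, -0.3]
grip_width: 0.051
```

```bash
python3 - <<'E'
from h import *
o,p,d,P,T=wshot('w15'); st(o)
p,d=bot.camera('scene'); save(cv2.resize(p[150:330,280:500],None,fx=3.2,fy=3.2,interpolation=cv2.INTER_CUBIC),'s8.png')
E
```

```text
15.25 eef [ 0.554   0.0746 -0.0241] lane [-0.0022  0.2944] jawang 0.0637 tz [-0.0011 -0.0005] F [ 0.4  1.3 -0.3] g 0.051
```

View pics/s8.png

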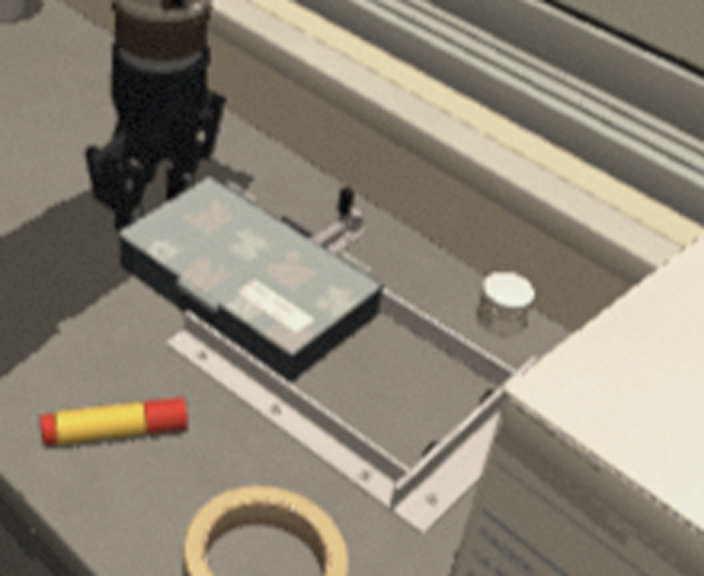

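View pics/w15.png

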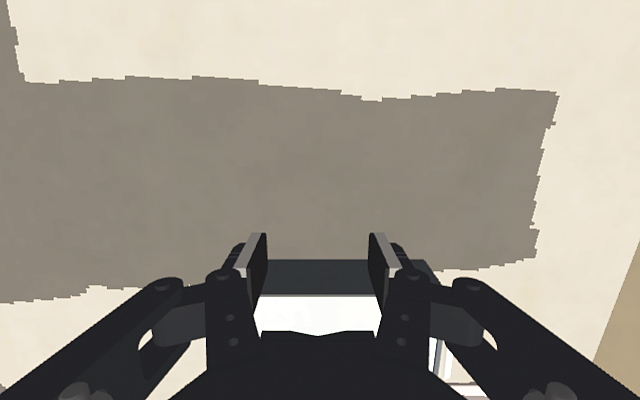

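```bash
python3 - <<'E'
from h import *
A=lambda u,v:(u/3.2+280-.35,v/3.2+150-.35)
for n,(u,v,h) in dict(bn=(121,236,.038),fn=(296,350,.038),ff=(382,288,.038),bf=(209,178,.038),lowfn=(297,376,.002),lowff=(380,312,.002)).items():
    q=sceneto(*A(u,v),h); print(n,q[:2].round(4),lane(q).round(4))
E
```

```text
bn [0.5014 0.0507] [-0.0562  0.2739]
fn [ 0.5188 -0.1249] [-0.0501  0.0975]
ff [ 0.6176 -0.1214] [0.0487 0.0947]
bf [0.6078 0.061 ] [0.0506 0.2773]
lowfn [ 0.5281 -0.1222] [-0.0406  0.0996]
lowff [ 0.6287 -0.1166] [0.0601 0.0987]
```

```bash
cat >> h.py <<'E'
def lidedge(n,lo=262,hi=378,r0=255,r1=330):
    z=np.load(n+'.npz');p=z['p'].astype(float).sum(2);T=z['T'];pts=[]
    for u in range(lo+8,hi-8):
        c=p[r0:r1,u]; k=np.where((c[:-1]<400)&(c[1:]>=400))[0]
        if len(k): k=k[0]; pts.append(ontoz(u,r0+k+(400-c[k])/(c[k+1]-c[k]),.038,T)[:2])
    pts=np.array(pts); a=np.polyfit(pts[:,0],pts[:,1],1); r=pts[:,1]-np.polyval(a,pts[:,0])
    print(n,'lid back edge ang',np.arctan(a[0]).round(4),'mid',pts.mean(0).round(4),'lane',lane(pts.mean(0)).round(4),'rms',r.std().round(5),len(pts))
E
python3 -c "
from h import *
lidedge('w13');lidedge('w15')"
```

```text
w13 lid back edge ang -0.2502 mid [0.5474 0.1956] lane [-0.001   0.4155] rms 0.00788 100
w15 lid back edge ang -0.0336 mid [0.5544 0.0786] lane [-0.0015  0.2983] rms 0.00854 100
```

```bash
cat >> h.py <<'E'
def lidedge(n,lo=272,hi=368,r0=275,r1=318):
    z=np.load(n+'.npz');p=z['p'].astype(float).sum(2);T=z['T'];pts=[]
    for u in range(lo,hi):
        c=p[r0:r1,u]; g=np.diff(c); k=g.argmax()
        if 0<k<len(g)-1:
            a,b,e=g[k-1:k+2]; s=(e-a)/max(a+b+e,1); pts.append(ontoz(u,r0+k+.5+s,.038,T)[:2])
    pts=np.array(pts); a=np.polyfit(pts[:,0],pts[:,1],1); r=pts[:,1]-np.polyval(a,pts[:,0])
    m=abs(r)<.0015; a=np.polyfit(pts[m,0],pts[m,1],1)
    print(n,'lid back edge ang',np.arctan(a[0]).round(4),'mid',pts.mean(0).round(4),'lane',lane(pts.mean(0)).round(4),'rms',r.std().round(5),m.sum())
E
python3 -c "
from h import *
lidedge('w13');lidedge('w15')"
```

```text
w13 lid back edge ang 0.0537 mid [0.5477 0.1897] lane [-0.0011  0.4096] rms 5e-05 96
w15 lid back edge ang 0.0654 mid [0.5553 0.0648] lane [-0.0015  0.2845] rms 0.0 96
```

move_arm --series '[[[0.04, -0.8, 0, 0, 0, 0, 0.6], [0.04, -0.8, 0, 0, 0, 0, 0.6], [0.05, -0.8, 0, 0, 0, 0, 0.6], [0.05, -0.8, 0, 0, 0, 0, 0.6], [0.05, -0.8, 0, 0, 0, 0, 0.6]]]'

```text
clock: 15.85
eef_pos: [0.5564, 0.032, -0.024]
tool_rot: [0.684, 0.729, -0.001, -0.0]
ft_force: [0.1, 0.6, -0.5]
grip_width: 0.0514
```

```bash
python3 - <<'E'
from h import *
o,p,d,P,T=wshot('w16'); st(o); lidedge('w16')
p,d=bot.camera('scene'); save(cv2.resize(p[150:330,280:500],None,fx=3.2,fy=3.2,interpolation=cv2.INTER_CUBIC),'s9.png')
E
```

```text
15.85 eef [ 0.5564  0.032  -0.024 ] lane [-0.0025  0.2517] jawang 0.064 tz [-0.0011 -0.0004] F [ 0.1  0.6 -0.5] g 0.0514
w16 lid back edge ang 0.0654 mid [0.5578 0.0221] lane [-0.0018  0.2417] rms 0.0 96
```

View pics/s9.png

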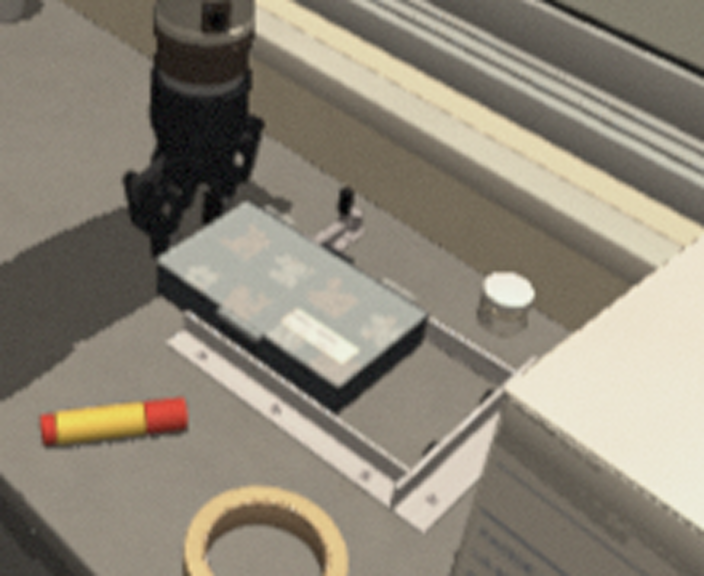

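View pics/w16.png

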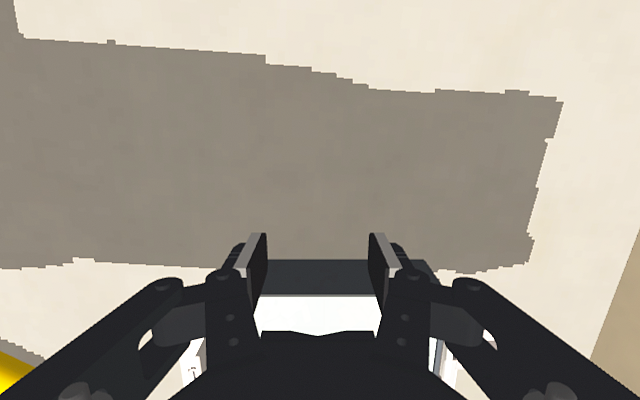

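move_arm --series '[[[0.05, -0.8, 0, 0, 0, 0, 0.6], [0.05, -0.8, 0, 0, 0, 0, 0.6], [0.05, -0.8, 0, 0, 0, 0, 0.6], [0.05, -0.8, 0, 0, 0, 0, 0.6], [0.05, -0.7, 0, 0, 0, 0, 0.6]]]'

```text
clock: 16.45
eef_pos: [0.5591, -0.0099, -0.024]
tool_rot: [0.684, 0.729, -0.001, -0.0]
ft_force: [0.3, 1.3, -0.4]
grip_width: 0.051
```

```bash
python3 - <<'E'
from h import *
o,p,d,P,T=wshot('w17'); st(o); lidedge('w17')
E
```

```text
16.45 eef [ 0.5591 -0.0099 -0.024 ] lane [-0.0025  0.2097] jawang 0.0638 tz [-0.0012 -0.0003] F [ 0.3  1.3 -0.4] g 0.051
w17 lid back edge ang 0.0654 mid [ 0.5604 -0.0197] lane [-0.0018  0.1998] rms 0.0 96
```

View pics/w17.png

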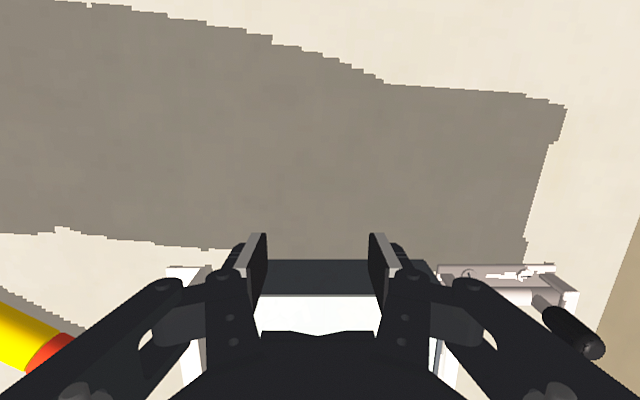

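move_arm --series '[[[0.03, -0.4, 0, 0, 0, 0, 0.6], [0.03, -0.4, 0, 0, 0, 0, 0.6], [0.02, -0.3, 0, 0, 0, 0, 0.6], [0.02, -0.2, 0, 0, 0, 0, 0.6], [0, 0, 0, 0, 0, 0, 0.6]]]'

```text
clock: 17.0
eef_pos: [0.5603, -0.0255, -0.024]
tool_rot: [0.685, 0.729, -0.001, 0.0]
ft_force: [0.2, -0.2, 0.9]
grip_width: 0.0513
```

```bash
python3 - <<'E'
from h import *
o,p,d,P,T=wshot('w18'); st(o); lidedge('w18')
E
```

```text
17.0 eef [ 0.5603 -0.0255 -0.024 ] lane [-0.0023  0.194 ] jawang 0.0621 tz [-0.001  -0.0012] F [ 0.2 -0.2  0.9] g 0.0513
w18 lid back edge ang 0.0635 mid [ 0.5616 -0.0354] lane [-0.0016  0.1841] rms 0.0 96
```

move_arm --series '[[[0.01, -0.15, 0, 0, 0, 0.1, 0.6], [0.01, -0.15, 0, 0, 0, 0, 0.6], [0, -0.1, 0, 0, 0, 0, 0.6], [0, -0.1, 0, 0, 0, 0, 0.6], [0, 0, 0, 0, 0, 0, 0.6]]]'

```text
clock: 17.55
eef_pos: [0.5604, -0.03, -0.024]
tool_rot: [0.684, 0.73, -0.001, -0.0]
ft_force: [-0.1, 0.3, -0.6]
grip_width: 0.0512
```

```bash
python3 - <<'E'
from h import *
o,p,d,P,T=wshot('w19'); st(o); lidedge('w19'); st(bot.get_obs())
E
```

```text
17.55 eef [ 0.5604 -0.03   -0.024 ] lane [-0.0025  0.1895] jawang 0.0653 tz [-0.0012 -0.0008] F [-0.1  0.3 -0.6] g 0.0512
w19 lid back edge ang 0.0669 mid [ 0.5617 -0.0399] lane [-0.0018  0.1796] rms 0.0 96
17.6 eef [ 0.5604 -0.03   -0.024 ] lane [-0.0025  0.1895] jawang 0.0653 tz [-0.0012 -0.0008] F [-0.2  0.6 -0.1] g 0.0511
```

move_arm --series '[[[0.01, -0.15, 0, 0, 0, -0.05, 0.6], [0.01, -0.15, 0, 0, 0, 0, 0.6], [0, -0.1, 0, 0, 0, 0, 0.6], [0, -0.1, 0, 0, 0, 0, 0.6], [0, 0, 0, 0, 0, 0, 0.6]]]'

```text
clock: 18.1
eef_pos: [0.5606, -0.0353, -0.024]
tool_rot: [0.684, 0.73, -0.001, -0.0]
ft_force: [-0.3, 1.4, 0.0]
grip_width: 0.0508
```

```bash
python3 - <<'E'
from h import *
o,p,d,P,T=wshot('w20'); st(o); lidedge('w20'); st(bot.get_obs())
E
```

```text
18.1 eef [ 0.5606 -0.0353 -0.024 ] lane [-0.0026  0.1843] jawang 0.0645 tz [-0.0012 -0.0005] F [-0.3  1.4  0. ] g 0.0508
w20 lid back edge ang 0.0662 mid [ 0.562  -0.0452] lane [-0.0019  0.1743] rms 0.0 96
18.15 eef [ 0.5606 -0.0353 -0.024 ] lane [-0.0026  0.1843] jawang 0.0646 tz [-0.0012 -0.0006] F [-0.4  1.3 -0.7] g 0.0509
```

```bash
python3 - <<'E'
from h import *
p,d=bot.camera('scene'); save(cv2.resize(p[170:320,340:500],None,fx=4.8,fy=4,interpolation=cv2.INTER_CUBIC),'s10.png')
E
```

```text
(no output)
```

View pics/s10.png

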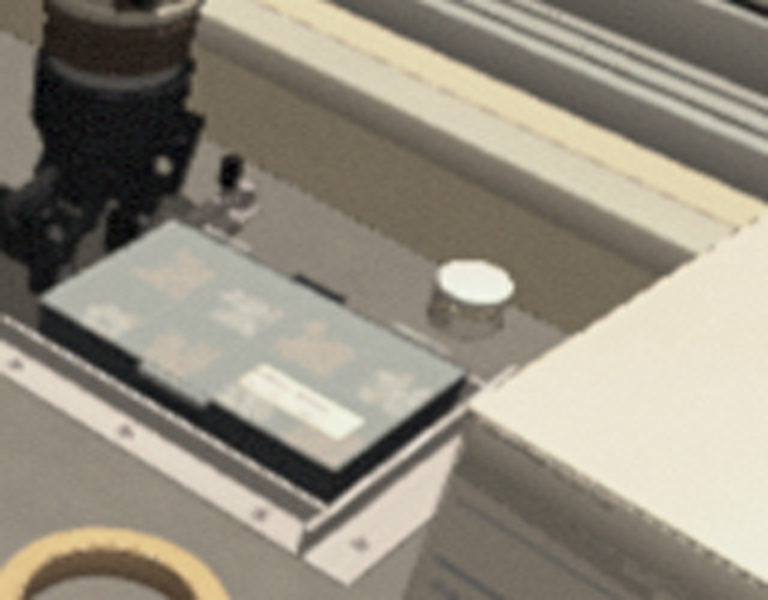

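move_arm --series '[[[0.01, -0.1, 0, 0, 0, 0, 0.6], [0.01, -0.1, 0, 0, 0, 0, 0.6], [0, -0.1, 0, 0, 0, 0, 0.6], [0, -0.1, 0, 0, 0, 0, 0.6], [0, 0, 0, 0, 0, 0, 0.6]]]'

```text
clock: 18.7
eef_pos: [0.5606, -0.038, -0.024]
tool_rot: [0.684, 0.73, 0.0, -0.001]
ft_force: [-1.1, 1.7, 1.0]
grip_width: 0.0513
```

```bash
python3 - <<'E'
from h import *
o,p,d,P,T=wshot('w21'); st(o); lidedge('w21'); st(bot.get_obs())
E
```

```text
18.7 eef [ 0.5606 -0.038  -0.024 ] lane [-0.0028  0.1816] jawang 0.0657 tz [-0.0015  0.0024] F [-1.1  1.7  1. ] g 0.0513
w21 lid back edge ang 0.0674 mid [ 0.562 -0.048] lane [-0.002   0.1715] rms 0.0 96
18.75 eef [ 0.5606 -0.038  -0.024 ] lane [-0.0028  0.1815] jawang 0.0656 tz [-0.0015  0.0022] F [-0.6  2.3  0.4] g 0.0515
```

move_arm --series '[[[0.01, -0.15, 0, 0, 0, 0, 0.6], [0.01, -0.15, 0, 0, 0, 0, 0.6], [0.01, -0.15, 0, 0, 0, 0, 0.6], [0, 0, 0, 0, 0, 0, 0.6], [0, 0, 0, 0, 0, 0, 0.6]]]'

```text
clock: 19.25
eef_pos: [0.5602, -0.0375, -0.0239]
tool_rot: [0.682, 0.731, 0.003, -0.005]
ft_force: [-0.0, 2.8, 0.3]
grip_width: 0.0514
```

```bash
python3 - <<'E'
from h import *
o,p,d,P,T=wshot('w22'); st(o); lidedge('w22'); st(bot.get_obs())
E
```

```text
19.25 eef [ 0.5602 -0.0375 -0.0239] lane [-0.0032  0.1821] jawang 0.0691 tz [-0.0027  0.0116] F [-0.   2.8  0.3] g 0.0514
w22 lid back edge ang 0.0662 mid [ 0.5617 -0.0481] lane [-0.0024  0.1714] rms 4e-05 96
19.3 eef [ 0.5602 -0.0375 -0.0239] lane [-0.0032  0.1821] jawang 0.069 tz [-0.0028  0.0117] F [0.5 3.3 0.4] g 0.0515
```

move_arm --series '[[[-0.03, 0.5, 0, 0, 0, 0, 0.6], [-0.1, 1.5, 0, 0, 0, 0, 0.6], [-0.1, 2, 0, 0, 0, 0, 0.6], [0, 0, 5, 0, 0, 0, 0.6], [0, 0, 5, 0, 0, 0, 0.6]]]'

```text
clock: 19.8
eef_pos: [0.5502, 0.0035, 0.0697]
tool_rot: [0.683, 0.73, -0.005, -0.01]
ft_force: [1.4, -0.0, -0.1]
grip_width: 0.0508
```

move_arm --series '[[[0, 0, 5, 0, 0, 0, 1], [0, -1, 5, 0, 0, 0, 1], [0, -1, 4, 0, 0, 0, 1], [0, -1, 2, 0, 0, 0, 1], [0, 0, 0, 0, 0, 0, 1]]]'

```text
clock: 20.3
eef_pos: [0.5518, -0.0233, 0.2422]
tool_rot: [0.682, 0.732, -0.002, -0.004]
ft_force: [0.5, -0.0, -0.5]
grip_width: 0.0857
```

```bash
python3 - <<'E'
from h import *
o,p,d,P,T=wshot('w23'); st(o)
save(cv2.resize(p[120:350,245:425],None,fx=4,fy=2.6,interpolation=cv2.INTER_CUBIC),'w23a.png')
E
```

```text
20.3 eef [ 0.5518 -0.0233  0.2422] lane [-0.0106  0.1968] jawang 0.0709 tz [-0.0077  0.0025] F [ 0.5 -0.  -0.5] g 0.0857
```

View pics/w23a.png

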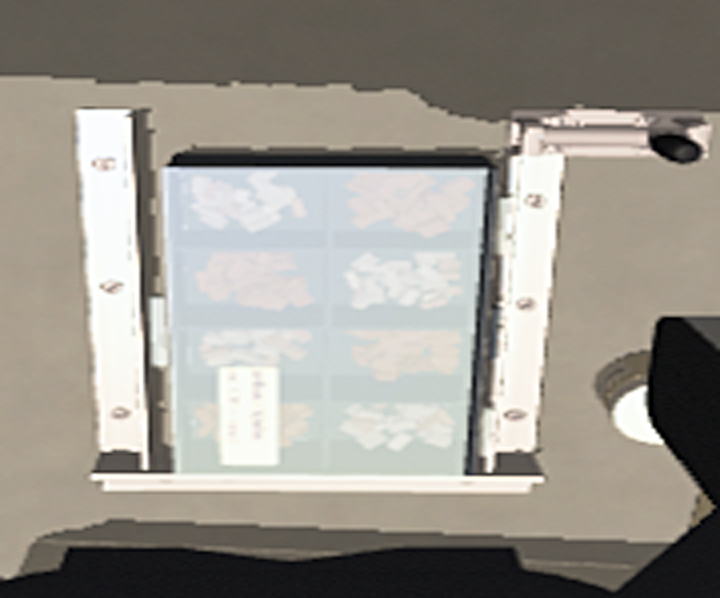

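View pics/w23.png

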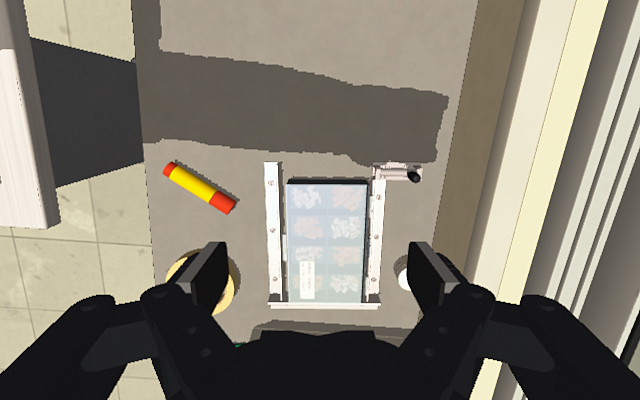

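```bash
python3 - <<'E'
from h import *
T=np.load('w23.npz')['T']
A=lambda u,v:(u/4+245-.4,v/2.6+120-.3)
Q={}
for n,(u,v,h) in dict(TL=(166,167,.038),TR=(491,167,.038),BR=(465,474,.038),BL=(176,474,.038),lip0=(149,298,.037),lip1=(152,366,.037),nm=(134,108,.022),nm2=(145,465,.022),fm=(520,160,.022),f2=(497,465,.022),bl=(92,474,.026),br=(540,478,.026),knob=(675,150,.051),knobL=(652,150,.051),knobR=(702,150,.051)).items():
    Q[n]=ontoz(*A(u,v),h,T)[:2]; print(n,Q[n].round(4),lane(Q[n],(.575,-.2285)).round(4))
for a,b in (('TL','BL'),('TR','BR'),('nm','nm2'),('fm','f2')): q=Q[a]-Q[b]; print(a,b,np.arctan2(-q[0],q[1]).round(4))
P=np.load('w23.npz')['P']
s=P[165:190,400:425].reshape(-1,3);s=s[s[:,2]>.035];print('knob pts',len(s),s.min(0).round(4),s.max(0).round(4),s[s[:,2]>.045].mean(0).round(4))
E
```

```text
TL [ 0.5114 -0.0526] [-0.0522  0.1796]
TR [ 0.6167 -0.0449] [0.0534 0.1806]
BR [ 0.628 -0.222] [0.0533 0.0031]
BL [ 0.5228 -0.2301] [-0.0522  0.0017]
lip0 [ 0.5086 -0.1243] [-0.0596  0.1082]
lip1 [ 0.5112 -0.164 ] [-0.0595  0.0685]
nm [ 0.4979 -0.0265] [-0.064   0.2065]
nm2 [ 0.5097 -0.2365] [-0.0657 -0.0038]
fm [ 0.6289 -0.0442] [0.0656 0.1805]
f2 [ 0.6427 -0.2263] [ 0.0677 -0.0021]
bl [ 0.4904 -0.2412] [-0.0853 -0.0073]
br [ 0.6589 -0.2309] [ 0.0836 -0.0078]
knob [ 0.6704 -0.0292] [0.108  0.1928]
knobL [ 0.6633 -0.0298] [0.1009 0.1927]
knobR [ 0.6788 -0.0286] [0.1164 0.1928]
TL BL 0.0641
TR BR 0.0634
nm nm2 0.0562
fm f2 0.0756
knob pts 106 [ 0.5478 -0.0355  0.0352] [0.68   0.0453 0.4181] [ 0.6675 -0.0256  0.0678]
```

move_arm --series '[[[3.2, 0, -1, 0, 0, 0, 0], [3.2, 0, -1, 0, 0, 0, 0], [3.2, 0, -2, 0, 0, 0, 0], [3, 0, -2, 0, 0, 0, 0], [2, 0, -2, 0, 0, 0, 0]]]'

```text
clock: 20.85
eef_pos: [0.6971, -0.0182, 0.1527]
tool_rot: [0.681, 0.733, -0.005, -0.007]
ft_force: [0.5, -0.2, -0.4]
grip_width: 0.0125
```

move_arm --series '[[[0, 0, -2, 0, 0, 0, 0], [0, 0, -2, 0, 0, 0, 0], [0, 0, -2, 0, 0, 0, 0], [0, 0, 0, 0, 0, 0, 0], [0, 0, 0, 0, 0, 0, 0]]]'

```text
clock: 21.35
eef_pos: [0.6893, -0.0127, 0.0688]
tool_rot: [0.679, 0.734, -0.015, -0.018]
ft_force: [0.4, -0.5, 0.1]
grip_width: 0.0001
```

```bash
sed -i 's/O=(.575,-.219)/O=(.575,-.2285)/' h.py; python3 - <<'E'
from h import *
o,p,d,P,T=wshot('w24'); st(o)
E
```

```text
21.35 eef [ 0.6893 -0.0127  0.0688] lane [0.1278 0.208 ] jawang 0.0773 tz [-0.0461  0.003 ] F [ 0.4 -0.5  0.1] g 0.0001
```

View pics/w24.png

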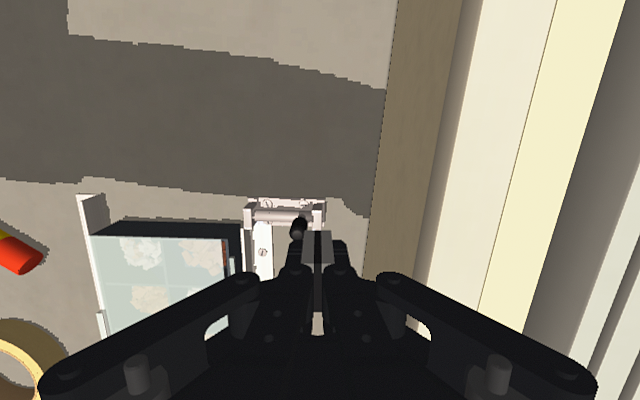

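move_arm --series '[[[0.5, -0.5, 0, -0.2, -2.6, -0.8, 0], [0.5, -0.6, 0, 0, 0, 0, 0], [0, 0, 0, 0, 0, 0, 0], [0, 0, 0, 0, 0, 0, 0], [0, 0, 0, 0, 0, 0, 0]]]'

```text
clock: 21.9
eef_pos: [0.7016, -0.0234, 0.0728]
tool_rot: [0.684, 0.729, 0.001, 0.002]
ft_force: [0.1, 1.1, -0.2]
grip_width: 0.0001
```

```bash
python3 - <<'E'
from h import *
o,p,d,P,T=wshot('w25'); st(o)
E
```

```text
21.9 eef [ 0.7016 -0.0234  0.0728] lane [0.1394 0.1966] jawang 0.0639 tz [ 0.004  -0.0002] F [ 0.1  1.1 -0.2] g 0.0001
```

View pics/w25.png

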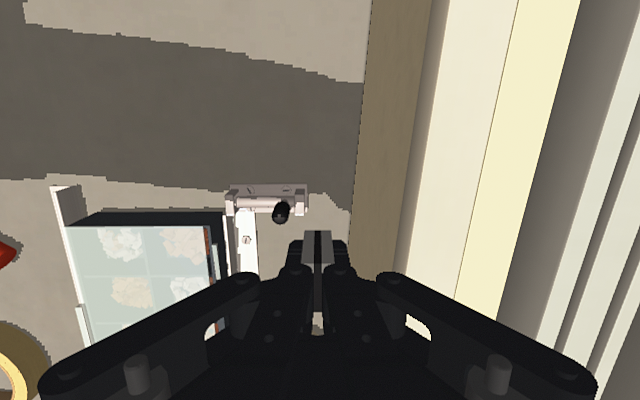

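move_arm --series '[[[0, 0, -1.2, 0, 0, 0, 0], [0.1, 0, -1.2, 0, -0.3, 0, 0], [0.1, 0, -1.2, 0, -0.3, 0, 0], [0.1, 0, -0.8, 0, -0.3, 0, 0], [0, 0, 0, 0, 0, 0, 0]]]'

```text
clock: 22.45
eef_pos: [0.7049, -0.0229, 0.0251]
tool_rot: [0.684, 0.73, 0.007, 0.007]
ft_force: [-0.3, 0.1, -0.3]
grip_width: -0.0002
```

```bash
python3 - <<'E'
from h import *
st(bot.get_obs())
E
```

```text
22.45 eef [ 0.7049 -0.0229  0.0251] lane [0.1427 0.1969] jawang 0.0646 tz [0.0203 0.0001] F [-0.3  0.1 -0.3] g -0.0002
```

move_arm --series '[[[-0.1, 0, -1, 0, 0.5, 0, 0], [-0.1, 0, -1, 0, 0.4, 0, 0], [0, 0, -0.6, 0, 0, 0, 0], [0, 0, -0.2, 0, 0, 0, 0], [0, 0, 0, 0, 0, 0, 0]]]'

```text
clock: 22.95
eef_pos: [0.7028, -0.0227, -0.0056]
tool_rot: [0.684, 0.73, 0.001, 0.001]
ft_force: [0.5, 0.2, 0.1]
grip_width: 0.0002
```

```bash
python3 - <<'E'
from h import *
o,p,d,P,T=wshot('w26'); st(o)
E
```

```text
22.95 eef [ 0.7028 -0.0227 -0.0056] lane [0.1407 0.1972] jawang 0.0648 tz [0.0028 0.0001] F [0.5 0.2 0.1] g 0.0002
```

View pics/w26.png

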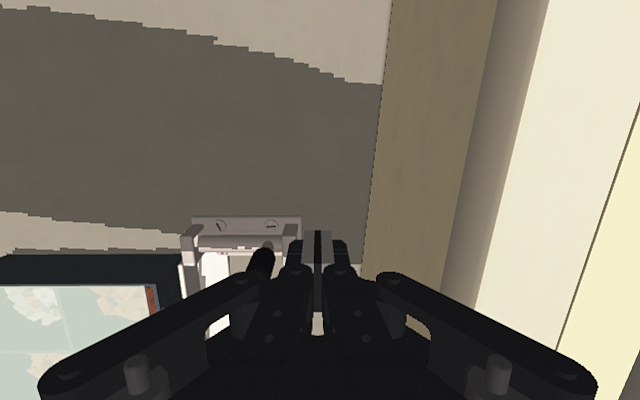

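move_arm --series '[[[-0.6, -0.04, 0, 0, 0, 0, 0], [-0.6, -0.04, 0, 0, 0, 0, 0], [-0.6, -0.04, 0, 0, 0, 0, 0], [-0.6, -0.04, 0, 0, 0, 0, 0], [-0.4, -0.03, 0, 0, 0, 0, 0]]]'

```text
clock: 23.5
eef_pos: [0.6749, -0.0248, -0.0034]
tool_rot: [0.684, 0.73, 0.003, 0.003]
ft_force: [1.6, 0.4, -0.8]
grip_width: 0.0001
```

```bash
python3 - <<'E'
from h import *
o,p,d,P,T=wshot('w27'); st(o)
E
```

```text
23.5 eef [ 0.6749 -0.0248 -0.0034] lane [0.1127 0.1969] jawang 0.0648 tz [0.0084 0.0001] F [ 1.6  0.4 -0.8] g 0.0001
```

View pics/w27.png

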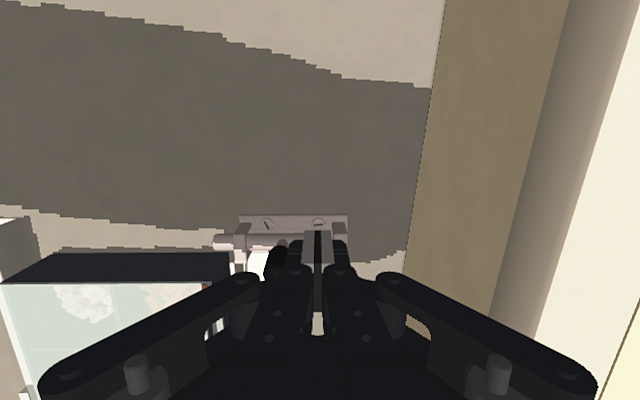

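move_arm --series '[[[-0.5, -0.03, 0, 0, 0, 0, 0], [-0.5, -0.03, 0, 0, 0, 0, 0], [-0.4, -0.03, 0, 0, 0, 0, 0], [-0.3, -0.02, 0, 0, 0, 0, 0], [-0.2, -0.01, 0, 0, 0, 0, 0]]]'

```text
clock: 24.05
eef_pos: [0.6638, -0.0256, -0.0013]
tool_rot: [0.683, 0.73, 0.01, 0.01]
ft_force: [5.0, 0.1, -4.1]
grip_width: -0.0
```

```bash
python3 - <<'E'
from h import *
o,p,d,P,T=wshot('w28'); st(o)
E
```

```text
24.05 eef [ 0.6638 -0.0256 -0.0013] lane [0.1016 0.1968] jawang 0.0656 tz [0.0277 0.0011] F [ 5.   0.1 -4.1] g -0.0
```

View pics/w28.png

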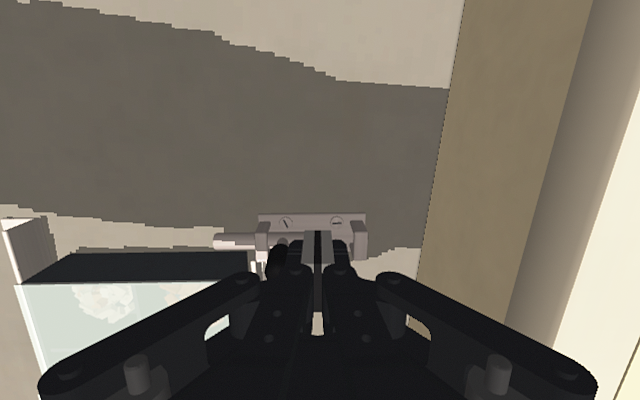

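```bash
python3 - <<'E'
from h import *
for n,pts in dict(w27=[(214,242),(238,222)],w28=[(214,241),(258,222)]).items():
    T=np.load(n+'.npz')['T']
    print(n,[lane(ontoz(u,v,h,T)).round(4) for (u,v),h in zip(pts,(.012,.003))])
E
```

```text
w27 [array([0.0525, 0.191 ]), array([0.0648, 0.1998])]
w28 [array([0.0408, 0.191 ]), array([0.0652, 0.1991])]
```

move_arm --series '[[[-0.3, -0.02, -0.2, 0, 1, 0, 0], [-0.3, -0.02, 0, 0, 0, 0, 0], [-0.2, -0.01, 0, 0, 0, 0, 0], [0, 0, 0, 0, 0, 0, 0], [0, 0, 0, 0, 0, 0, 0]]]'

```text
clock: 24.6
eef_pos: [0.6641, -0.0256, -0.0004]
tool_rot: [0.683, 0.73, 0.01, 0.01]
ft_force: [1.2, 0.5, -0.3]
grip_width: 0.0001
```

```bash
python3 - <<'E'
from h import *
o,p,d,P,T=wshot('w29'); st(o)
E
```

```text
24.6 eef [ 6.641e-01 -2.560e-02 -4.000e-04] lane [0.1019 0.1968] jawang 0.0666 tz [0.0277 0.0018] F [ 1.2  0.5 -0.3] g 0.0001
```

View pics/w29.png

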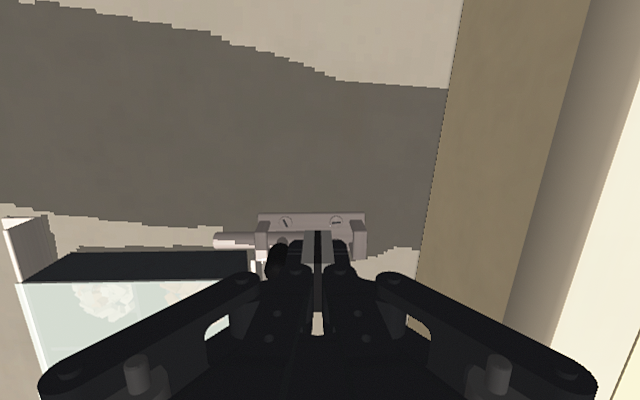

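move_arm --series '[[[0.8, 0.05, 0, 0, 0, 0, 0], [1, 0.06, 0, 0, 0, 0, 0], [0, 0, 3, 0, 0, 0, 0], [0, 0, 4, 0, 0, 0, 0], [0, 0, 5, 0, 0, 0, 0]]]'

```text
clock: 25.15
eef_pos: [0.6719, -0.0243, 0.1103]
tool_rot: [0.683, 0.73, 0.0, -0.002]
ft_force: [2.2, -0.5, 0.3]
grip_width: -0.0001
```

move_arm --series '[[[-3, 1, 5, 0, 0, 0, 0], [-3, 1, 4, 0, 0, 0, 1], [-3, 0, 2, 0, 0, 0, 1], [0, 0, 0, 0, 0, 0, 1], [0, 0, 0, 0, 0, 0, 1]]]'

```text
clock: 25.65
eef_pos: [0.5881, -0.0057, 0.2243]
tool_rot: [0.684, 0.73, 0.004, 0.003]
ft_force: [0.5, -0.1, -1.2]
grip_width: 0.0584
```

```bash
python3 - <<'E'
from h import *
o,p,d,P,T=wshot('w30'); st(o)
save(cv2.resize(p[100:350,220:420],None,fx=4,fy=2.4,interpolation=cv2.INTER_CUBIC),'w30a.png')
p,d=bot.camera('scene'); save(cv2.resize(p[130:400,230:500],None,fx=2.2,fy=2.2,interpolation=cv2.INTER_CUBIC),'s30.png')
E
```

```text
25.65 eef [ 0.5881 -0.0057  0.2243] lane [0.0274 0.2215] jawang 0.0655 tz [0.0092 0.0018] F [ 0.5 -0.1 -1.2] g 0.0584
```

View pics/w30a.png

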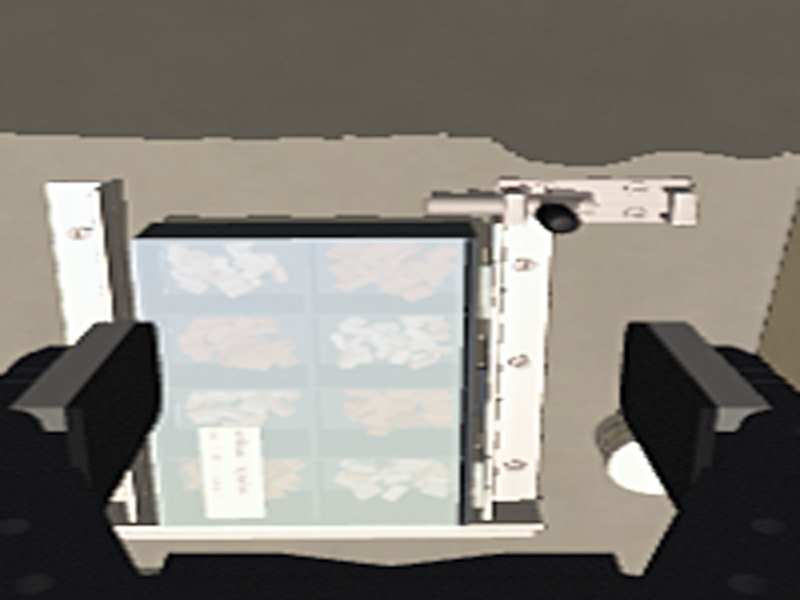

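View pics/s30.png

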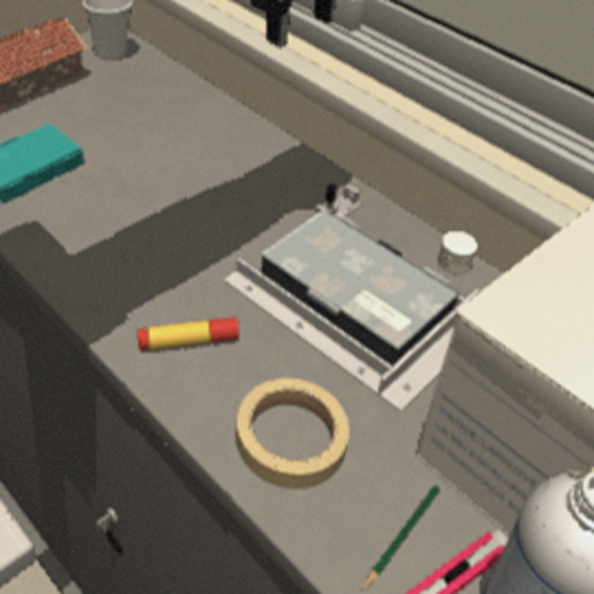

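```bash
python3 - <<'E'
from h import *
T=np.load('w30.npz')['T'];A=lambda u,v:(u/4+220-.4,v/2.4+100-.3)
for n,(u,v,h) in dict(TL=(135,238,.038),TR=(468,238,.038),BR=(462,523,.038),BL=(160,523,.038),tip=(426,203,.012),nm=(100,182,.022),fr=(497,300,.022),knob=(560,217,.051)).items():
    print(n,lane(ontoz(*A(u,v),h,T)).round(4))
st(bot.get_obs())
print(bot.job_done())
E
```

```text
TL [-0.0513  0.18  ]
TR [0.0532 0.18  ]
BR [0.0545 0.004 ]
BL [-0.0523  0.0045]
tip [0.0408 0.1923]
nm [-0.0642  0.2064]
fr [0.0649 0.1387]
knob [0.0796 0.1949]
25.75 eef [ 0.5883 -0.0059  0.2232] lane [0.0275 0.2213] jawang 0.0653 tz [0.0077 0.0018] F [0.3 0.1 0.3] g 0.0722
the job is handed in; nothing more can be done
None
```

The parts box is home against the buffers and the bolt is shut behind it. I handed the job in at about 26 s of the 72 s.

**What I did**
- I nudged the box sideways with the shut fingertips to line it up with the lane.
- I then pushed it down between the rails with both fingers until it stopped. The force rose to about 3 N and the box moved no farther.
- Last, I pushed the bolt knob towards the lane until it stopped (about 5 N).

**Last checks (wrist camera)**
- **Box:** its back edge is 180 mm from the buffers, and it is parallel to the lane and near its middle. There is about 7 to 12 mm to spare on each side, and I saw no contact with either rail at any point.
- **Bolt:** its tip reaches about 23 mm into the lane, against 22 mm nominal, at 192 mm from the buffers. A further push did not move it.
- **Other things:** they look to be where they were, and the arm stood clear with no load on it.

**What disagreed**
- **Finger length:** the real fingertips end about 35 mm short of the reported tool point. My first sideways pass went above the lid without moving the box.
- **Light touch on the cabinet:** during one descent the fingertips touched the cabinet top at about 18 N. I lifted off at once.
- **Lane position:** my first estimate of the back of the lane was about 9 mm off. I corrected it once the box reached the buffers.
- **Scene camera:** it read up to about 17 mm off the wrist camera along the lane. I relied on the wrist camera.

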